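Stack the timing-drive parts on their stubs

TASK

Set up the timing drive for inspection: on the tall stub stack the small sprocket first, then the spacer sleeve, then the belt pulley; on the short stub put the flat thrust collar first and the large sprocket over it. Lower each part over its post without dropping it, hubs up, so that every part sits flat and fully home on the one below, and leave the socket, the rod cap and the spray can where they stand.

Things in the scene. Friction and masses are not known exactly. Their poses are not given: they have to be found in the camera images.
- tall_stub: the crank stub: square aluminium base plate 80 x 80 mm and 10 mm thick with an upright steel post of 18 mm diameter in its middle, the post's top 72 mm above the table (its last 12 mm taper to 8 mm). Fixed to the table. Origin: centre of the plate's underside, at table height; z up along the post.
- short_stub: the cam stub: round aluminium base plate of 90 mm diameter and 10 mm thick with an upright steel post of 18 mm diameter in its middle, the post's top 44 mm above the table (its last 12 mm taper to 8 mm). Fixed to the table. Origin: centre of the plate's underside, at table height; z up along the post.
- small_sprocket: small toothed steel sprocket, flat on both sides, 56 mm over the teeth, 52 mm at their roots (fingers closed across it stop at about 52 mm), 16 mm thick, a through bore of 26 mm diameter along its z axis; about 0.2 kg. Lies flat. Origin: centre of its underside; z up.
- sleeve: plain steel spacer sleeve (a short thick tube), 40 mm outside diameter, 24 mm tall, a through bore of 26 mm diameter along its z axis; about 0.12 kg. Stands on end. Origin: centre of its underside; z up.
- pulley: aluminium belt pulley with one groove round its edge, 84 mm over the rims and 22 mm thick, with a round hub of 38 mm diameter standing up in its middle to 36 mm above its underside (14 mm of hub to grip), a through bore of 26 mm diameter along its z axis; about 0.3 kg. Lies flat, hub up. Origin: centre of its underside; z up out of the hub.
- collar: flat steel thrust collar (thick washer), 58 mm outside diameter, 8 mm thick, no teeth, a through bore of 26 mm diameter along its z axis; about 0.08 kg. Lies flat. Origin: centre of its underside; z up.
- large_sprocket: large toothed steel sprocket, 110 mm over the teeth, 10 mm thick, six dark round holes in its disc, with a round hub of 40 mm diameter standing up in its middle to 24 mm above its underside (14 mm of hub to grip), a through bore of 26 mm diameter along its z axis; about 0.45 kg. Lies flat, hub up. Origin: centre of its underside; z up out of the hub.
- socket: bystander: dark steel wrench socket, 26 mm diameter, 38 mm tall, standing upright among the parts. Origin: centre of its underside.
- rod_cap: bystander: aluminium connecting-rod cap, an arch 66 mm long (its y), 20 mm wide (its x), about 30 mm tall, standing on its two feet among the parts. Origin: between its feet, at table height.
- spray_can: bystander: red spray can, 66 mm diameter, 200 mm tall, standing at the far right of the bench. Origin: centre of its underside.
Mind the look-alikes: they are no part of the job. What is shaped like the small_sprocket but brown or green is not meant.

How it is judged:
By the outcome, as a careful person would: the job done as asked, in the order asked, and still so for the second after the job is handed in, with the robot touching nothing.
It also fails if it takes over 128 s, if anything falls off the work surface, if the arm or the gripper's body presses on something with over 40 N, if the wrist force passes 120 N, or if a joint passes its speed limit or range.

ROBOT

A 6-joint arm with a two-finger parallel gripper is mounted at the origin on the work surface. World frame = base frame: x ahead of the robot, y to its left, z up, the work surface at z = 0. Lengths are in m, angles in rad, forces in N, time in s.
With the tool pointing down it reaches from about 0.35 to 0.975 m from the base axis. Payload 4.9 kg.
Tool frame: the origin (TCP) lies midway between the tips of the shut fingers; the grasp point (between the pads) lies 19 mm behind it; x points along the fingers, y is the direction in which the jaws open and shut, and the axes are right-handed (so a half turn about x gives the same grasp; the last joint's range is limited). The gripper opens to 85 mm and grips with 20 to 120 N. Pads are 22 mm wide; open, the fingers measure 114 mm over their backs; the gripper's body (76 mm by 85 mm) begins 54 mm behind the grasp point. The pads swing forward as they close: fully open they stand 13 mm farther back than shut.
Start: joints at [1.201, 0.053, 1.613, -0, 1.476, -0.119], TCP at [0.155, 0.605, 0.231] pointing down, gripper open.
Joint ranges: [-3.01, 3.01], [-1.01, 2.22], [0.06, 2.58], [-1.02, 4.17], [0.09, 2.62], [-3.14, 3.14]. Speed limits (rad/s): [2.57, 2.57, 3.14, 3.14, 3.14, 3.14].

INTERFACE

Orientations are given as a rotation vector (axis times angle).
In Python, from station import ctrl gives the robot as it stands.
- The arm moves only by the shell command python3 -m handwheel 'ROWS' [FORCE]. ROWS is JSON, a list of rows, each a list of 3 entries, a list of its own where there are three numbers: the finger opening in m, from 0 to 0.0854, then the shift along the tool's x, y, z in m, then the turn, a rotation vector about the tool's x, y, z in degrees. In form: [[claw, [dx, dy, dz], [ax, ay, az]], ...]. A call has 1 to 10 rows; each row shifts and turns the commanded pose from where the row before left it, along the tool's axes as they then stand; what a row does not reach is not made up. A row lasts 1/12 s, in which the tool goes at most 41.7 mm and 7.16 degrees, less where a joint would pass 70% of its speed; a pose out of reach is approached as far as the arm can. A call with a gripper value outside its range is refused whole. The fingers move at their own pace and stop on an object; FORCE is the grip in N (left out, the last holds). Time passes only in rows, so rows that do not move let the fingers close. It gives the time, the measured TCP pose, the force and the opening at its end, in the units of the state.
- ctrl.get_obs(): the state, without advancing time (a new reading comes with each control period).
- ctrl.get_image(name): name is "scene" or "top" or "wrist"; returns the picture (400x640x3 uint8, red, green, blue); there is no depth.
- ctrl.camera_params(name): a dict with "vertical_fov" (degrees; the focal length in pixels is half the picture's height over the tangent of half this angle, whatever the lens; pixels are square), "cx", "cy" (the principal point, pixels), "rvec" (rotation vector, rad) and "tvec" (3), from world to camera coordinates, as OpenCV has them; the wrist camera has in their place "T_tool_cam" (4x4, takes a point from camera to tool coordinates, whose origin is the TCP and whose axes are the tool frame's). Camera axes: x right, y down, z forward; pixel columns grow to the right and rows downward; lengths in m; the calibration is good to about 2 mm. A picture is of the moment at which its call begins: read the wrist's pose just before it. camera_params takes no time and is no camera call.
- ctrl.finish_job(): hands the job in, once; it reports no verdict.
Trained networks look in the newest picture that a camera, given by its name, has taken for a name from the list of things; names that differ only in an ending like _2 or _b are one class to them, and where a whole thing is asked for, a point or a joint stands for the part that bears it (a point fixed in the world has none). Each returns a list of dicts, best first, with "score" (0 to 1); they miss things now and then, are a little off and sometimes report something else, mostly with a low value. They report only what shows in the picture. A call takes as long as a camera call. They do not tell look-alikes from the thing itself.
- ctrl.look_for(thing, camera): "box" ([centre column, centre row, width, height] in pixels, round what is visible of it).
- ctrl.silhouettes(thing, camera): "mask" (400x640 bool, what is visible of it) and "box" ([centre column, centre row, width, height] in pixels, round what is visible of it).
- ctrl.tip_of(thing, camera): "centre" ([row, column] in pixels: a listed point, or the origin of a listed thing).
The state is a dict: "t": time; "q": joint angles; "dq": joint speeds; "effort": joint torques, N m; "tool_pos": TCP position; "tool_rot": TCP orientation; "contact_force": force on the tool from outside, world axes, zero at the start; "wrist_torque": the same for the moment, N m; "opening": finger opening in m.
Only numpy, scipy, OpenCV 4.12 (cv2) and the standard library are available. Lean on these libraries where they do the work, as an engineer would, in place of code of your own. Each camera call takes 0.05 s, during which the arm holds its last target.

## Working session

There is one attempt and no reset: what is moved stays moved. The work goes in short steps, Python scripts to look and compute and a shell command to move; the robot and the scene stay as the last step left them, time stands still between calls to the robot, and variables do not carry over. Pictures are saved under pics/ and viewed, and the job is handed in when it is done.

```bash
ls; mkdir -p pics; python3 - <<'E'
from station import ctrl
import cv2
print(ctrl.get_obs())
for n in ["scene","top","wrist"]:
    im=ctrl.get_image(n); cv2.imwrite(f"pics/a_{n}.png",im[:,:,::-1]); print(n,ctrl.camera_params(n))
E
```

```text
pics
{'t': 0.0, 'q': array([ 1.20103248e+00,  5.33626298e-02,  1.61431603e+00,  1.54517901e-05,
        1.47598581e+00, -1.19003085e-01]), 'dq': array([ 6.13413625e-05,  6.51930234e-04,  1.00886529e-03,  1.40888930e-03,
       -3.77331452e-06,  5.77450586e-04]), 'effort': array([ 1.92663215e-04, -3.93698072e+01, -3.70165980e+01, -1.54681502e-04,
        7.30950764e-03, -8.22176077e-06]), 'tool_pos': array([0.15485677, 0.6048633 , 0.23004628]), 'tool_rot': array([ 0.19528944,  1.56233337, -0.19844829]), 'contact_force': array([-0.0200181 , -0.09940203, -0.62367531]), 'wrist_torque': array([-0.02711782, -0.04173729, -0.01598145]), 'opening': 0.08560733646593174}
scene {'vertical_fov': 57.095666400782044, 'cx': 318.9952538443229, 'cy': 201.72117221813673, 'rvec': array([ 1.10285402,  2.55351946, -0.8524029 ]), 'tvec': array([ 0.37853152, -0.21887784,  1.08602183])}
top {'vertical_fov': 51.56115319288115, 'cx': 317.5526241426346, 'cy': 204.01910652382855, 'rvec': array([ 2.18979599, -2.1927151 ,  0.05851625]), 'tvec': array([-0.07129294,  0.50480579,  1.21116707])}
wrist {'vertical_fov': 66.87671979721377, 'cx': 317.53523107759025, 'cy': 194.6843708285823, 'T_tool_cam': array([[-3.39994104e-04, -2.80827770e-01,  9.59758120e-01,
        -1.41774956e-01],
       [ 9.99999822e-01,  3.75975634e-04,  4.64261185e-04,
        -4.80445046e-04],
       [-4.91223101e-04,  9.59758106e-01,  2.80827592e-01,
        -7.19022285e-02],
       [ 0.00000000e+00,  0.00000000e+00,  0.00000000e+00,
         1.00000000e+00]])}
```

View pics/a_top.png

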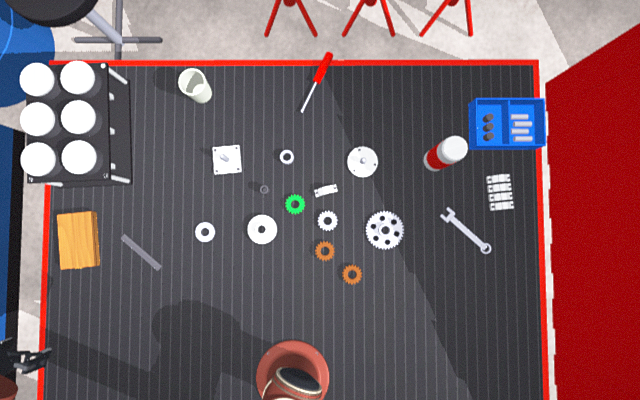

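View pics/a_scene.png

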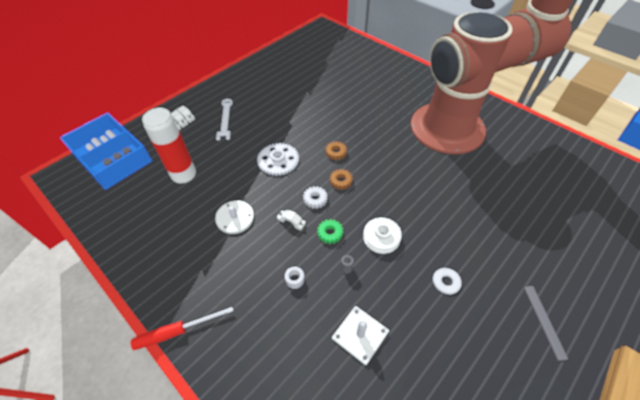

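View pics/a_wrist.png

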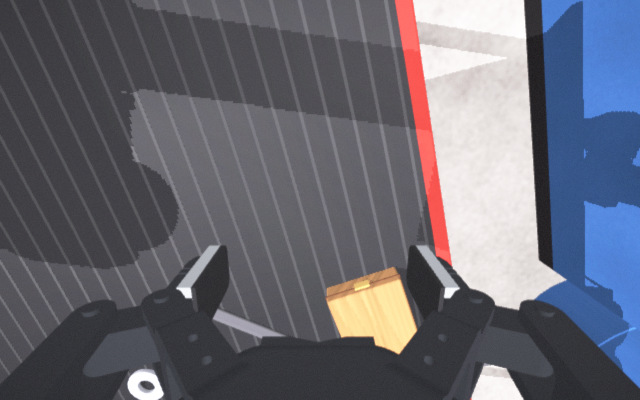

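```bash
cat > h.py <<'E'
import numpy as np, cv2
from scipy.optimize import least_squares
from scipy.spatial.transform import Rotation as R
from station import ctrl
def cam(name,obs=None):
    p=ctrl.camera_params(name); f=200/np.tan(np.radians(p["vertical_fov"])/2)
    K=np.array([[f,0,p["cx"]],[0,f,p["cy"]],[0,0,1.]])
    if "rvec" in p: return K,R.from_rotvec(p["rvec"]).as_matrix(),np.array(p["tvec"])
    T=np.eye(4);T[:3,:3]=R.from_rotvec(obs["tool_rot"]).as_matrix();T[:3,3]=obs["tool_pos"]
    W=np.linalg.inv(T@p["T_tool_cam"]); return K,W[:3,:3],W[:3,3]
def proj(c,P):
    K,Rm,t=c; q=(np.atleast_2d(P)@Rm.T+t)@K.T; return q[:,:2]/q[:,2:]
def ray(c,uv,z):
    K,Rm,t=c; d=Rm.T@np.linalg.solve(K,[uv[0],uv[1],1.]); o=-Rm.T@t
    return o+d*(z-o[2])/d[2]
a=np.linspace(0,2*np.pi,60,endpoint=False)
def cyl(r,z0,z1): return np.vstack([np.c_[r*np.cos(a),r*np.sin(a),0*a+z] for z in (z0,z1)])
SH={"small_sprocket":cyl(.027,0,.016),"sleeve":cyl(.020,0,.024),"pulley":np.vstack([cyl(.042,0,.022),cyl(.019,.022,.036)]),
"collar":cyl(.029,0,.008),"large_sprocket":np.vstack([cyl(.0535,0,.010),cyl(.02,.01,.024)]),
"short_stub":np.vstack([cyl(.045,0,.01)]),"socket":cyl(.013,0,.038),"spray_can":cyl(.033,0,.2)}
def hullc(pts):
    m=cv2.moments(cv2.convexHull(pts.astype(np.float32))); return np.array([m["m10"],m["m01"]])/m["m00"],m["m00"]
E
cat > m1.py <<'E'
from h import *
for cn in ["top","scene"]:
    ctrl.get_image(cn); c=cam(cn)
    for n in ["small_sprocket","sleeve","pulley","collar","large_sprocket","short_stub","tall_stub","socket"]:
        for s in ctrl.silhouettes(n,cn)[:4]:
            m=s["mask"].astype(np.uint8); ys,xs=np.nonzero(m)
            if s["score"]<.3 or len(xs)<8: continue
            cc,A=hullc(np.c_[xs,ys])
            if n in SH:
                f=lambda v:hullc(proj(c,SH[n]+[v[0],v[1],0]))[0]-cc
                v=least_squares(f,ray(c,cc,.01)[:2],diff_step=1e-3).x
                A2=hullc(proj(c,SH[n]+[v[0],v[1],0]))[1]
            else: v=ray(c,cc,.01)[:2];A2=0
            print(cn,n,round(s["score"],2),cc.round(1),v.round(4),round(A),round(A2))
print(ctrl.get_obs()["t"])
E
python3 m1.py
```

```text
top small_sprocket 0.78 [327.1 221.1] [ 0.4543 -0.1001] 240 263
top small_sprocket 0.65 [325.  251.2] [ 0.3656 -0.0937] 298 269
top small_sprocket 0.62 [294.8 204.2] [ 0.5046 -0.0044] 245 266
top small_sprocket 0.43 [362.3 161.6] [ 0.6318 -0.2058] 712 272
top sleeve 0.64 [286.5 157.4] [0.6441 0.0206] 136 160
top pulley 0.66 [261.9 229.5] [0.4297 0.0923] 617 663
top collar 0.71 [204.8 232. ] [0.4224 0.2635] 278 313
top large_sprocket 0.7 [384.4 230.4] [ 0.4267 -0.2699] 998 1041
top short_stub 0.86 [362.3 161.9] [ 0.6314 -0.2062] 677 721
top tall_stub 0.7 [226.2 159.6] [0.6383 0.2009] 734 0
top tall_stub 0.57 [204.4 232.3] [0.4217 0.263 ] 296 0
scene small_sprocket 0.9 [329.  231.3] [ 0.5058 -0.0082] 426 430
scene small_sprocket 0.79 [335.  150.3] [ 0.2989 -0.1763] 283 289
scene small_sprocket 0.74 [340.1 178.7] [ 0.3665 -0.0969] 314 335
scene sleeve 0.63 [293.5 276.5] [0.6449 0.0154] 288 335
scene sleeve 0.47 [291.4 219.3] [ 0.5446 -0.0957] 326 272
scene sleeve 0.33 [314.4 197. ] [ 0.4582 -0.102 ] 338 249
scene pulley 0.65 [381.4 234.7] [0.4304 0.0882] 1021 1057
scene collar 0.96 [446.  280.6] [0.4233 0.2597] 512 581
scene large_sprocket 0.92 [277.3 158.9] [ 0.4282 -0.2739] 966 958
scene short_stub 0.67 [233.7 216.6] [ 0.6321 -0.2099] 896 957
scene tall_stub 0.68 [359.1 334.9] [0.6425 0.1985] 1660 0
scene socket 0.44 [346.8 263.4] [0.5454 0.0814] 136 195
1.05
```

```bash
python3 - <<'E'
from h import *
o=ctrl.get_obs(); print(o["tool_pos"]); print(R.from_rotvec(o["tool_rot"]).as_matrix().round(4))
M=R.from_rotvec(o["tool_rot"])
for nm,t in {"y+ ":np.array([[0,0,1],[0,1,0],[-1,0,0]]).T.T}.items():
    # desired: x=down, y=+-world y, z = x cross y
    for s in (1,-1):
        x=np.array([0,0,-1.]);y=np.array([0,s,0.]);D=np.c_[x,y,np.cross(x,y)]
        print(s,D[:,2],np.degrees((M.inv()*R.from_matrix(D)).as_rotvec()).round(2))
E
```

```text
[0.1550745  0.60541613 0.23129065]
[[-0.      0.2481  0.9687]
 [-0.      0.9687 -0.2481]
 [-1.     -0.     -0.    ]]
1 [ 1. -0.  0.] [-14.37  -0.     0.  ]
-1 [-1. -0. -0.] [165.63   0.     0.  ]
```

```bash
python3 -m handwheel '[[0.085,[0.02,0,0],[-7.1,0,0]],[0.085,[0.02,0,0],[-7.1,0,0]],[0.085,[0.02,0,0],[-0.17,0,0]],[0.085,[0,-0.0372,0.0158],[0,0,0]],[0.085,[0,-0.0372,0.0158],[0,0,0]],[0.085,[0,-0.0372,0.0158],[0,0,0]],[0.085,[0,-0.0372,0.0158],[0,0,0]],[0.085,[0,-0.0372,0.0158],[0,0,0]],[0.085,[0,-0.0372,0.0158],[0,0,0]],[0.085,[0,-0.0372,0.0158],[0,0,0]]]' 30
python3 -m handwheel '[[0.085,[0,-0.0372,0.0158],[0,0,0]],[0.085,[0,-0.0372,0.0158],[0,0,0]],[0.085,[0,-0.0372,0.0158],[0,0,0]],[0.085,[0,-0.0372,0.0158],[0,0,0]],[0.085,[0,-0.0372,0.0158],[0,0,0]],[0.085,[0,-0.0372,0.0158],[0,0,0]],[0.085,[0,-0.0372,0.0158],[0,0,0]],[0.085,[0,-0.0372,0.0158],[0,0,0]],[0.085,[0,-0.0372,0.0158],[0,0,0]],[0.085,[0,-0.0372,0.0158],[0,0,0]]]'
python3 -m handwheel '[[0.085,[0,-0.0372,0.0158],[0,0,0]],[0.085,[0,-0.0372,0.0158],[0,0,0]],[0.085,[0,0,0],[0,0,0]],[0.085,[0,0,0],[0,0,0]]]'
cat > w.py <<'E'
import sys
from h import *
o=ctrl.get_obs(); im=ctrl.get_image("wrist"); c=cam("wrist",o)
cv2.imwrite(f"pics/{sys.argv[1]}.png",im[:,:,::-1])
print(o["t"],o["tool_pos"].round(4),o["tool_rot"].round(3),o["contact_force"].round(1),round(o["opening"],4))
for n in sys.argv[2:]:
    for s in ctrl.silhouettes(n,"wrist")[:4]:
        ys,xs=np.nonzero(s["mask"])
        if s["score"]<.3 or len(xs)<20: continue
        cc,A=hullc(np.c_[xs,ys])
        if n in SH:
            f=lambda v:hullc(proj(c,SH[n]+[v[0],v[1],0]))[0]-cc
            v=least_squares(f,ray(c,cc,.01)[:2],diff_step=1e-3).x
            A2=hullc(proj(c,SH[n]+[v[0],v[1],0]))[1]
        else: v=ray(c,cc,.01)[:2];A2=0
        print(n,round(s["score"],2),cc.round(1),np.array(s["box"]).round(),v.round(4),round(A),round(A2))
E
python3 w.py w1 small_sprocket sleeve short_stub tall_stub
```

```text
t: 1.88
tool_pos: [0.266, 0.3434, 0.1714]
tool_rot: [-0.0, 1.57, 0.001]
contact_force: [0.9, 0.1, 0.5]
opening: 0.0847
t: 2.72
tool_pos: [0.4242, -0.0292, 0.1717]
tool_rot: [0.0, 1.569, -0.001]
contact_force: [1.0, 0.4, 0.5]
opening: 0.0851
t: 3.05
tool_pos: [0.4556, -0.1031, 0.1713]
tool_rot: [0.003, 1.571, -0.003]
contact_force: [0.2, 0.9, 0.1]
opening: 0.0851
3.05 [ 0.4556 -0.1031  0.1713] [ 0.003  1.571 -0.003] [0.2 0.9 0.1] 0.0851
small_sprocket 0.92 [326.6  85.7] [327.  84.  60.  66.] [ 0.3662 -0.0946] 3194 2832
small_sprocket 0.9 [407.7 221.6] [410. 222.  56.  48.] [ 0.5033 -0.0067] 2298 2197
small_sprocket 0.86 [237.7  18.6] [238.  22.  68.  44.] [ 0.3095 -0.1736] 2322 3612
small_sprocket 0.63 [318.  178.3] [318. 180.  58.  56.] [ 0.4549 -0.1028] 2562 2288
tall_stub 0.57 [586.8 318.1] [576. 328.  86.  80.] [0.6256 0.2153] 2900 0
```

View pics/w1.png

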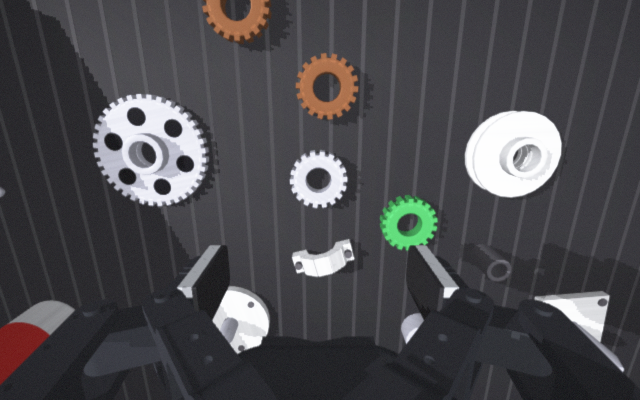

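```bash
python3 -m handwheel '[[0.085,[0.04,0,-0.0005],[0,0,0]],[0.085,[0.04,0,0],[0,0,0]],[0.085,[0.04,0,0],[0,0,0]],[0.085,[0.035,0,0],[0,0,0]],[0.085,[0.015,0,0],[0,0,0]],[0.085,[0,0,0],[0,0,0]],[0.085,[0,0,0],[0,0,0]]]' 40
python3 -m handwheel '[[0.03,[0,0,0],[0,0,0]],[0.03,[0,0,0],[0,0,0]],[0.03,[0,0,0],[0,0,0]],[0.03,[0,0,0],[0,0,0]],[0.03,[0,0,0],[0,0,0]],[0.03,[0,0,0],[0,0,0]],[0.03,[0,0,0],[0,0,0]]]' 40
python3 w.py w2
```

```text
t: 3.88
tool_pos: [0.4542, -0.1003, 0.001]
tool_rot: [-0.001, 1.572, 0.002]
contact_force: [0.7, 1.0, 0.4]
opening: 0.085
t: 4.47
tool_pos: [0.4566, -0.102, 0.0038]
tool_rot: [-0.001, 1.567, -0.001]
contact_force: [-0.5, 2.0, 6.5]
opening: 0.0495
4.4667 [ 0.4566 -0.102   0.0038] [-1.000e-03  1.567e+00 -1.000e-03] [-0.5  2.   6.5] 0.0495
```

View pics/w2.png

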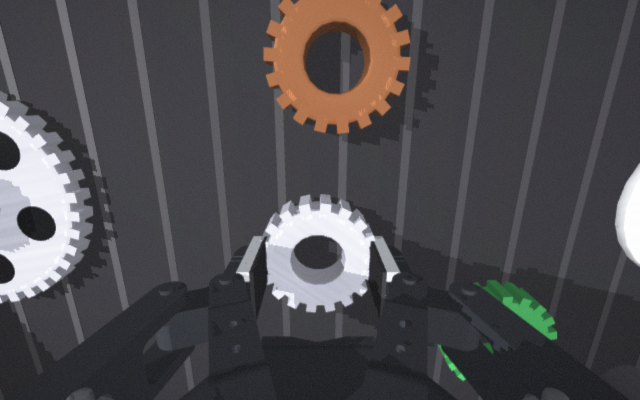

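```bash
python3 -m handwheel '[[0.03,[-0.015,0,0],[0,0,0]],[0.03,[-0.03,0,0],[0,0,0]],[0.03,[-0.04,0,0],[0,0,0]],[0.03,[-0.04,0,0],[0,0,0]],[0.03,[-0.035,0.01,0.01],[0,0,0]],[0.03,[0,0.0292,0.0224],[0,0,0]],[0.03,[0,0.0292,0.0224],[0,0,0]],[0.03,[0,0.0292,0.0224],[0,0,0]],[0.03,[0,0.0292,0.0224],[0,0,0]],[0.03,[0,0.0292,0.0224],[0,0,0]]]' 40
python3 -m handwheel '[[0.03,[0,0.0292,0.0224],[0,0,0]],[0.03,[0,0.0292,0.0224],[0,0,0]],[0.03,[0,0.0292,0.0224],[0,0,0]],[0.03,[0,0.0292,0.0224],[0,0,0]],[0.03,[0,0.0292,0.0224],[0,0,0]],[0.03,[0,0,0],[0,0,0]],[0.03,[0,0,0],[0,0,0]]]' 40
python3 w.py w3 tall_stub
```

```text
t: 5.35
tool_pos: [0.5775, 0.0562, 0.1618]
tool_rot: [-0.0, 1.57, -0.0]
contact_force: [0.9, -0.4, -1.9]
opening: 0.0493
t: 5.93
tool_pos: [0.689, 0.2021, 0.1604]
tool_rot: [-0.002, 1.572, 0.001]
contact_force: [-1.2, 0.1, -1.5]
opening: 0.0491
5.9333 [0.689  0.2021 0.1604] [-2.000e-03  1.572e+00  1.000e-03] [-1.2  0.1 -1.5] 0.0491
tall_stub 0.78 [314.2 127.9] [313. 128.  89.  93.] [0.6367 0.1985] 7216 0
```

View pics/w3.png

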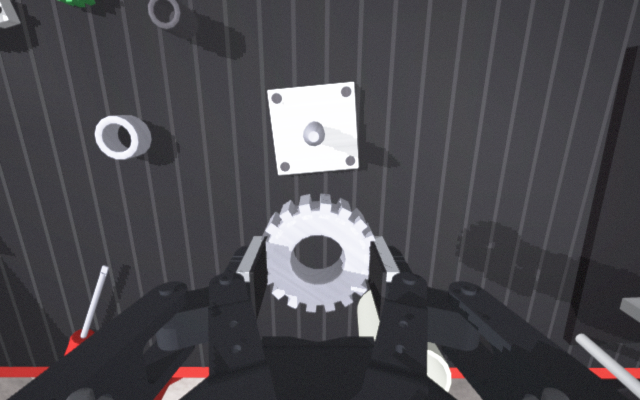

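```bash
python3 - <<'E'
from h import *
o=dict(tool_pos=np.array([.689,.2021,.1604]),tool_rot=np.array([-.002,1.572,.001])); c=cam("wrist",o)
P=np.array([ray(c,p,.01) for p in [(268,90),(354,82),(359,169),(278,174)]]); print(P.round(4),P.mean(0).round(4))
print(ray(c,(313.5,135),.072))
# held bore centre relative to TCP: top rim at pix (317,254)
for z in (.165,.170,.175): print(ray(c,(317.5,253),z))
E
```

```text
[[0.6029 0.1564 0.01  ]
 [0.5958 0.2347 0.01  ]
 [0.676  0.2425 0.01  ]
 [0.6812 0.1628 0.01  ]] [0.639  0.1991 0.01  ]
[0.63771354 0.19866753 0.072     ]
[0.68753681 0.2017945  0.165     ]
[0.68497315 0.20178916 0.17      ]
[0.68240949 0.20178382 0.175     ]
```

```bash
python3 -m handwheel '[[0.03,[0,-0.0025,-0.024],[0,0,0]],[0.03,[0.025,0,-0.0235],[0,0,0]],[0.03,[0.035,0,0],[0,0,0]],[0.03,[0.017,0,0],[0,0,0]],[0.03,[0,0,0],[0,0,0]],[0.03,[0,0,0],[0,0,0]]]' 40
python3 w.py w4; python3 - <<'E'
from h import *
for n in ("scene","top"):
    im=ctrl.get_image(n); 
    cr=im[270:380,300:430] if n=="scene" else im[110:210,170:290]
    cv2.imwrite(f"pics/b_{n}.png",cv2.resize(cr[:,:,::-1],None,fx=4,fy=4,interpolation=2))
    c=cam(n);print(n,proj(c,[[.6385,.199,.072],[.6385,.199,.01],[.6385,.199,.1]]).round(1))
E
```

```text
t: 6.53
tool_pos: [0.6401, 0.1969, 0.0837]
tool_rot: [0.001, 1.573, -0.001]
contact_force: [0.0, 0.4, -1.4]
opening: 0.0495
6.5333 [0.6401 0.1969 0.0837] [ 1.000e-03  1.573e+00 -1.000e-03] [ 0.   0.4 -1.4] 0.0495
scene [[363.1 323.2]
 [360.6 333.6]
 [364.4 318. ]]
top [[222.  156. ]
 [226.9 159.5]
 [219.7 154.2]]
```

View pics/w4.png

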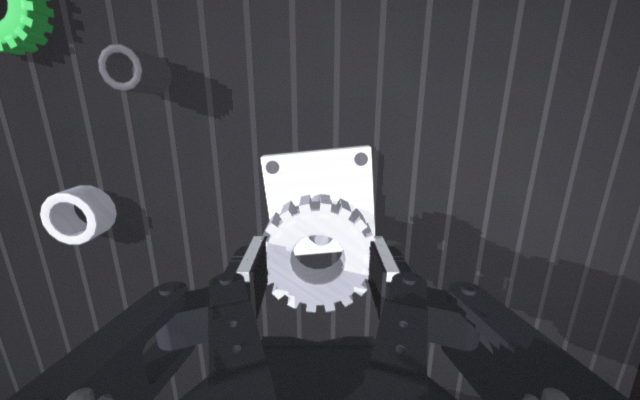

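View pics/b_scene.png

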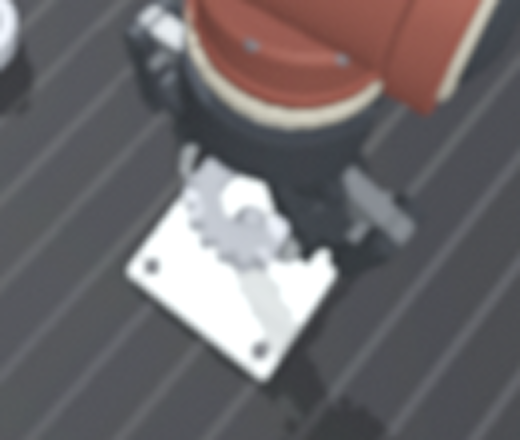

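```bash
python3 - <<'E'
from h import *
o=dict(tool_pos=np.array([.6405,.198,.0837]),tool_rot=np.array([0,1.5708,0])); c=cam("wrist",o)
for ox in (0,-.003,-.006): print(ox,proj(c,o["tool_pos"]+np.array([[ox,0,.014],[ox,0,-.0017],[ox,0,-.0117],[ox,0,-.0737]])).round(1))
E
python3 - <<'E'
import cv2
im=cv2.imread('pics/w4.png')[140:320,230:410]; cv2.imwrite('pics/w4c.png',cv2.resize(im,None,fx=3.3,fy=3.3,interpolation=2))
E
```

```text
0 [[318.2 265.1]
 [318.1 249.9]
 [318.  241.7]
 [317.9 206.1]]
-0.003 [[318.2 259.4]
 [318.1 244.7]
 [318.  236.7]
 [317.9 202.3]]
-0.006 [[318.2 253.6]
 [318.1 239.4]
 [318.  231.6]
 [317.9 198.5]]
```

View pics/w4c.png

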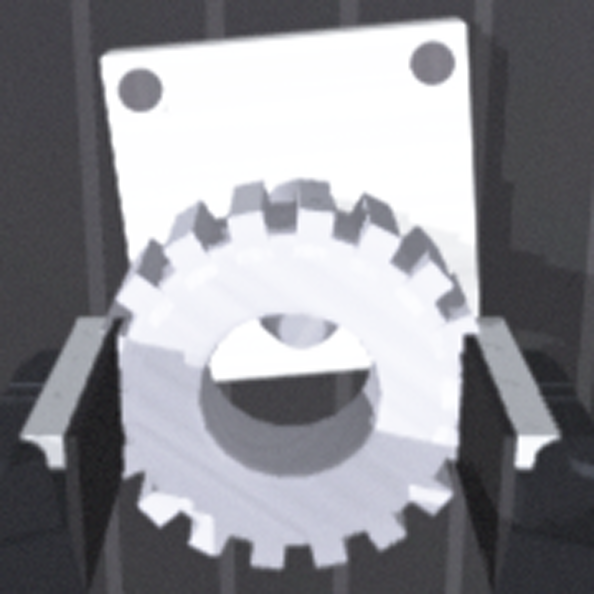

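```bash
python3 -m handwheel '[[0.03,[0,0.002,0.0015],[0,0,0]],[0.03,[0.015,0,0],[0,0,0]],[0.03,[0.015,0,0],[0,0,0]],[0.03,[0,0,0],[0,0,0]]]' 40
python3 -m handwheel '[[0.03,[0.015,0,0],[0,0,0]],[0.03,[0.015,0,0],[0,0,0]],[0.03,[0.006,0,0],[0,0,0]],[0.03,[0,0,0],[0,0,0]]]' 40
python3 w.py w5
```

```text
t: 7.02
tool_pos: [0.6401, 0.1996, 0.0497]
tool_rot: [-0.001, 1.577, -0.001]
contact_force: [-1.9, -0.3, -3.9]
opening: 0.0495
t: 7.35
tool_pos: [0.6414, 0.1999, 0.0154]
tool_rot: [-0.001, 1.574, -0.001]
contact_force: [-0.1, -0.1, -1.7]
opening: 0.0496
7.35 [0.6414 0.1999 0.0154] [-1.000e-03  1.574e+00 -1.000e-03] [-0.1 -0.1 -1.7] 0.0496
```

View pics/w5.png

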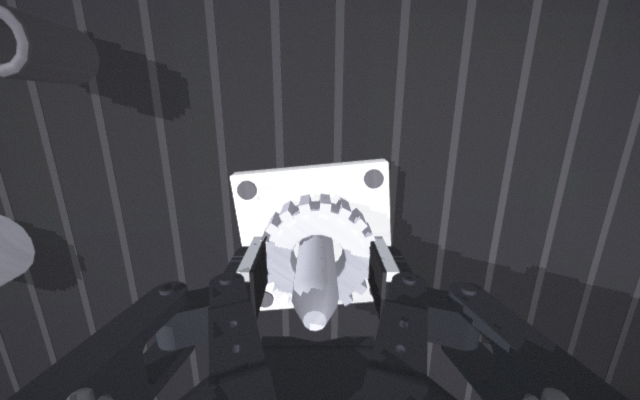

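```bash
python3 -m handwheel '[[0.03,[0.002,0,0],[0,0,0]],[0.03,[0.001,0,0],[0,0,0]],[0.03,[0,0,0],[0,0,0]]]' 40
python3 -m handwheel '[[0.03,[0.001,0,0],[0,0,0]],[0.03,[0,0,0],[0,0,0]]]' 40
python3 -m handwheel '[[0.03,[0.001,0,0],[0,0,0]],[0.03,[0,0,0],[0,0,0]]]' 40
```

```text
t: 7.65
tool_pos: [0.643, 0.2002, 0.0156]
tool_rot: [0.0, 1.57, 0.0]
contact_force: [-0.6, -0.2, -2.3]
opening: 0.0495
t: 7.82
tool_pos: [0.643, 0.2002, 0.0146]
tool_rot: [0.0, 1.57, 0.0]
contact_force: [-0.9, -0.2, -2.0]
opening: 0.0491
t: 7.98
tool_pos: [0.6431, 0.2002, 0.0141]
tool_rot: [-0.0, 1.57, 0.0]
contact_force: [-2.1, -0.7, 0.6]
opening: 0.0493
```

```bash
python3 -m handwheel '[[0.03,[0.001,0,0],[0,0,0]],[0.03,[0,0,0],[0,0,0]],[0.03,[0,0,0],[0,0,0]]]' 40
```

```text
t: 8.23
tool_pos: [0.6432, 0.2003, 0.0138]
tool_rot: [-0.0, 1.57, 0.0]
contact_force: [-3.2, -1.0, 6.6]
opening: 0.0493
```

```bash
python3 -m handwheel '[[0.085,[0,0,0],[0,0,0]],[0.085,[0,0,0],[0,0,0]],[0.085,[0,0,0],[0,0,0]],[0.085,[0,0,0],[0,0,0]],[0.085,[-0.02,0,0],[0,0,0]],[0.085,[-0.036,0,0],[0,0,0]],[0.085,[-0.04,0,0],[0,0,0]],[0.085,[-0.04,0,0],[0,0,0]],[0.085,[-0.02,-0.034,0],[0,0,0]],[0.085,[0,-0.036,0],[0,0,0]]]' 40
python3 w.py w6
python3 -m handwheel '[[0.085,[0,-0.036,0],[0,0,0]],[0.085,[0,-0.036,0],[0,0,0]],[0.085,[0,-0.038,0],[0,0,0]],[0.085,[0,0,0],[0,0,0]],[0.085,[0,0,0],[0,0,0]]]' 40
python3 w.py w7 sleeve
```

```text
t: 9.07
tool_pos: [0.6467, 0.1314, 0.1768]
tool_rot: [-0.002, 1.557, 0.004]
contact_force: [1.2, -0.8, -0.2]
opening: 0.085
9.0667 [0.6467 0.1314 0.1768] [-0.002  1.557  0.004] [ 1.2 -0.8 -0.2] 0.085
t: 9.53
tool_pos: [0.6426, 0.0183, 0.1677]
tool_rot: [0.003, 1.572, -0.003]
contact_force: [0.6, 0.4, 0.2]
opening: 0.0854
9.5333 [0.6426 0.0183 0.1677] [ 0.003  1.572 -0.003] [0.6 0.4 0.2] 0.0854
sleeve 0.73 [317.4 182.9] [319. 184.  43.  42.] [0.6444 0.0181] 1320 1428
```

View pics/w6.png

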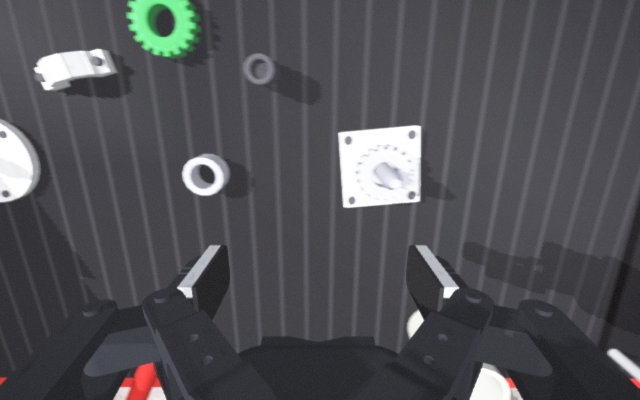

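View pics/w7.png

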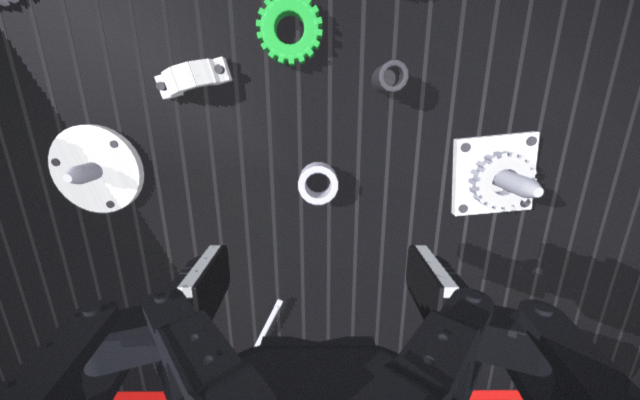

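```bash
python3 -m handwheel '[[0.085,[0.04,0,0.0015],[0,0,0]],[0.085,[0.04,0,0],[0,0,0]],[0.085,[0.04,0,0],[0,0,0]],[0.085,[0.03,0,0],[0,0,0]],[0.085,[0.01,0,0],[0,0,0]],[0.085,[0,0,0],[0,0,0]],[0.03,[0,0,0],[0,0,0]],[0.03,[0,0,0],[0,0,0]],[0.03,[0,0,0],[0,0,0]],[0.03,[0,0,0],[0,0,0]]]' 40
python3 -m handwheel '[[0.03,[0,0,0],[0,0,0]],[0.03,[0,0,0],[0,0,0]],[0.03,[0,0,0],[0,0,0]],[0.03,[0,0,0],[0,0,0]]]'
python3 w.py w8
```

```text
t: 10.47
tool_pos: [0.6464, 0.02, 0.0112]
tool_rot: [-0.001, 1.566, -0.0]
contact_force: [-1.5, 0.9, 21.7]
opening: 0.0385
t: 10.8
tool_pos: [0.6466, 0.02, 0.0115]
tool_rot: [-0.0, 1.566, -0.0]
contact_force: [-0.4, -0.0, 6.0]
opening: 0.0374
10.8 [0.6466 0.02   0.0115] [-0.     1.566 -0.   ] [-0.4 -0.   6. ] 0.0374
```

View pics/w8.png

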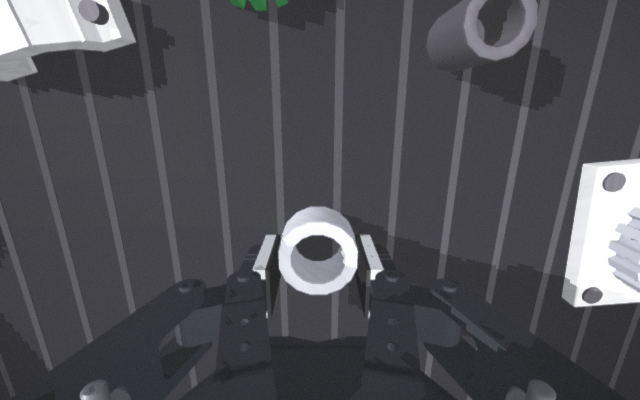

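```bash
python3 -m handwheel '[[0.03,[-0.02,0,0],[0,0,0]],[0.03,[-0.04,0,0],[0,0,0]],[0.03,[-0.035,0.02,0],[0,0,0]],[0.03,[-0.01,0.036,-0.002],[0,0,0]],[0.03,[0,0.036,-0.003],[0,0,0]],[0.03,[0,0.036,0],[0,0,0]],[0.03,[0,0.036,0],[0,0,0]],[0.03,[0,0.016,0],[0,0,0]],[0.03,[0,0,0],[0,0,0]],[0.03,[0,0,0],[0,0,0]]]'
python3 w.py w9; python3 - <<'E'
import cv2
im=cv2.imread('pics/w9.png')[140:320,230:410]; cv2.imwrite('pics/w9c.png',cv2.resize(im,None,fx=3.3,fy=3.3,interpolation=2))
E
```

```text
t: 11.68
tool_pos: [0.6391, 0.2005, 0.1133]
tool_rot: [-0.002, 1.571, 0.001]
contact_force: [0.6, -0.8, -1.4]
opening: 0.0377
11.6833 [0.6391 0.2005 0.1133] [-2.000e-03  1.571e+00  1.000e-03] [ 0.6 -0.8 -1.4] 0.0377
```

View pics/w9c.png

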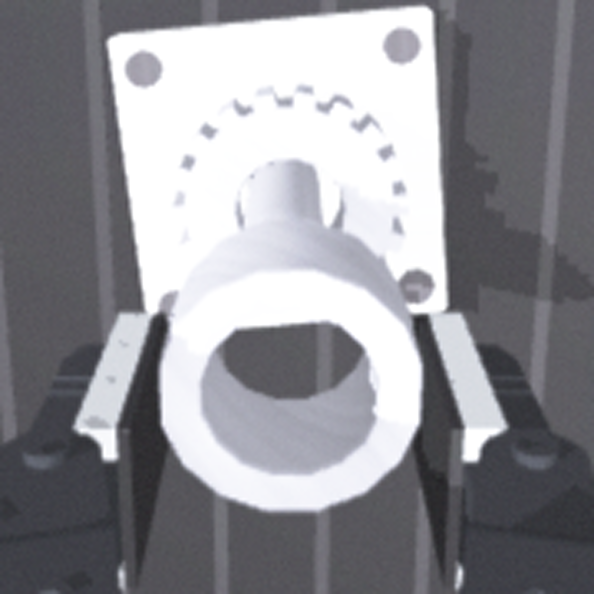

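```bash
python3 -m handwheel '[[0.03,[0.015,-0.0005,0.002],[0,0,0]],[0.03,[0.015,0,0],[0,0,0]],[0.03,[0.012,0,0],[0,0,0]],[0.03,[0,0,0],[0,0,0]]]'
python3 w.py w10
```

```text
t: 12.07
tool_pos: [0.6381, 0.1979, 0.0655]
tool_rot: [-0.0, 1.58, -0.003]
contact_force: [-1.1, -0.0, -1.6]
opening: 0.0378
12.0667 [0.6381 0.1979 0.0655] [-0.     1.58  -0.003] [-1.1 -0.  -1.6] 0.0378
```

View pics/w10.png

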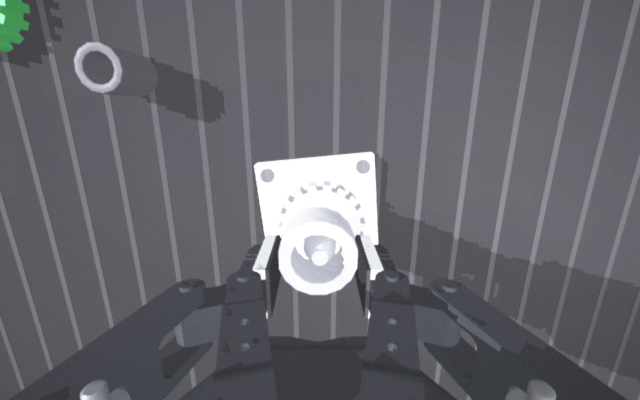

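```bash
python3 -m handwheel '[[0.03,[0.012,0.0005,0],[0,0,0]],[0.03,[0.01,0,0],[0,0,0]],[0.03,[0,0,0],[0,0,0]],[0.03,[0,0,0],[0,0,0]]]'
python3 -m handwheel '[[0.03,[0.002,0,0],[0,0,0]],[0.03,[0,0,0],[0,0,0]],[0.03,[0,0,0],[0,0,0]]]'
python3 -m handwheel '[[0.03,[0.001,0,0],[0,0,0]],[0.03,[0,0,0],[0,0,0]]]'
```

```text
t: 12.45
tool_pos: [0.6405, 0.2, 0.048]
tool_rot: [-0.0, 1.573, -0.0]
contact_force: [-0.6, 0.6, -1.1]
opening: 0.0376
t: 12.7
tool_pos: [0.6416, 0.2002, 0.0479]
tool_rot: [0.0, 1.57, 0.0]
contact_force: [-0.7, -0.1, -1.8]
opening: 0.0377
t: 12.87
tool_pos: [0.6414, 0.2002, 0.0465]
tool_rot: [-0.0, 1.57, 0.0]
contact_force: [-0.1, 0.3, -2.2]
opening: 0.0378
```

```bash
python3 -m handwheel '[[0.03,[0.004,0,0],[0,0,0]],[0.03,[0.002,0,0],[0,0,0]],[0.03,[0,0,0],[0,0,0]],[0.03,[0,0,0],[0,0,0]]]'
python3 -m handwheel '[[0.03,[0.001,0,0],[0,0,0]],[0.03,[0,0,0],[0,0,0]],[0.03,[0,0,0],[0,0,0]]]'
python3 -m handwheel '[[0.03,[0.001,0,0],[0,0,0]],[0.03,[0,0,0],[0,0,0]],[0.03,[0,0,0],[0,0,0]]]'
python3 -m handwheel '[[0.03,[0.001,0,0],[0,0,0]],[0.03,[0,0,0],[0,0,0]],[0.03,[0,0,0],[0,0,0]]]'
```

```text
t: 13.2
tool_pos: [0.641, 0.2001, 0.0398]
tool_rot: [-0.0, 1.572, -0.0]
contact_force: [-0.3, 0.4, -1.4]
opening: 0.0377
t: 13.45
tool_pos: [0.6413, 0.2001, 0.0393]
tool_rot: [0.0, 1.571, -0.0]
contact_force: [0.4, 0.1, -1.1]
opening: 0.0378
t: 13.7
tool_pos: [0.6413, 0.2001, 0.0383]
tool_rot: [-0.0, 1.571, -0.0]
contact_force: [0.2, 0.0, -1.2]
opening: 0.0373
t: 13.95
tool_pos: [0.6414, 0.2002, 0.0376]
tool_rot: [-0.0, 1.571, 0.0]
contact_force: [0.4, 0.4, 1.0]
opening: 0.0378
```

```bash
python3 -m handwheel '[[0.03,[0.001,0,0],[0,0,0]],[0.03,[0,0,0],[0,0,0]],[0.085,[0,0,0],[0,0,0]],[0.085,[0,0,0],[0,0,0]],[0.085,[0,0,0],[0,0,0]],[0.085,[0,0,0],[0,0,0]],[0.085,[-0.03,0,0],[0,0,0]],[0.085,[-0.04,0,0],[0,0,0]],[0.085,[-0.04,0,0],[0,0,0]],[0.085,[-0.023,-0.01,-0.02],[0,0,0]]]'
python3 -m handwheel '[[0.085,[0,-0.018,-0.034],[0,0,0]],[0.085,[0,-0.02,-0.0352],[0,0,0]],[0.085,[0,-0.02,-0.0352],[0,0,0]],[0.085,[0,-0.02,-0.0352],[0,0,0]],[0.085,[0,-0.02,-0.0352],[0,0,0]],[0.085,[0,-0.002,-0.016],[0,0,0]],[0.085,[0,0,0],[0,0,0]],[0.085,[0,0,0],[0,0,0]]]'
python3 w.py w11 pulley
```

```text
t: 14.78
tool_pos: [0.625, 0.1912, 0.175]
tool_rot: [0.001, 1.562, 0.002]
contact_force: [-0.4, -0.2, 1.8]
opening: 0.0847
t: 15.45
tool_pos: [0.4305, 0.0901, 0.1696]
tool_rot: [0.001, 1.569, -0.0]
contact_force: [1.0, 0.5, -0.3]
opening: 0.0851
15.45 [0.4305 0.0901 0.1696] [ 1.000e-03  1.569e+00 -0.000e+00] [ 1.   0.5 -0.3] 0.0851
pulley 0.75 [318.1 178.8] [320. 179.  88.  81.] [0.4298 0.0904] 5451 5696
```

View pics/w11.png

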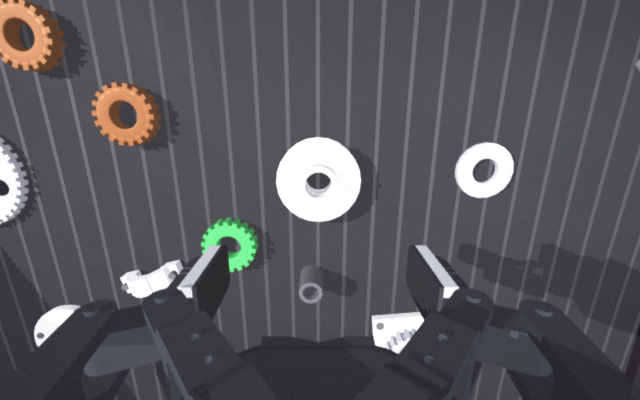

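```bash
python3 -m handwheel '[[0.085,[0.04,0,0],[0,0,0]],[0.085,[0.04,0,0],[0,0,0]],[0.085,[0.04,0,0],[0,0,0]],[0.085,[0.02,0,0],[0,0,0]],[0.085,[0.0055,0,0],[0,0,0]],[0.085,[0,0,0],[0,0,0]],[0.025,[0,0,0],[0,0,0]],[0.025,[0,0,0],[0,0,0]],[0.025,[0,0,0],[0,0,0]],[0.025,[0,0,0],[0,0,0]]]' 50
python3 -m handwheel '[[0.025,[0,0,0],[0,0,0]],[0.025,[0,0,0],[0,0,0]],[0.025,[0,0,0],[0,0,0]],[0.025,[0,0,0],[0,0,0]]]'
python3 w.py w12
```

```text
t: 16.38
tool_pos: [0.4321, 0.0902, 0.0256]
tool_rot: [-0.0, 1.567, 0.0]
contact_force: [-1.2, 0.0, 0.3]
opening: 0.0381
t: 16.72
tool_pos: [0.4323, 0.0904, 0.0259]
tool_rot: [0.0, 1.567, 0.0]
contact_force: [-0.5, 0.6, 7.1]
opening: 0.0346
16.7167 [0.4323 0.0904 0.0259] [0.    1.567 0.   ] [-0.5  0.6  7.1] 0.0346
```

View pics/w12.png

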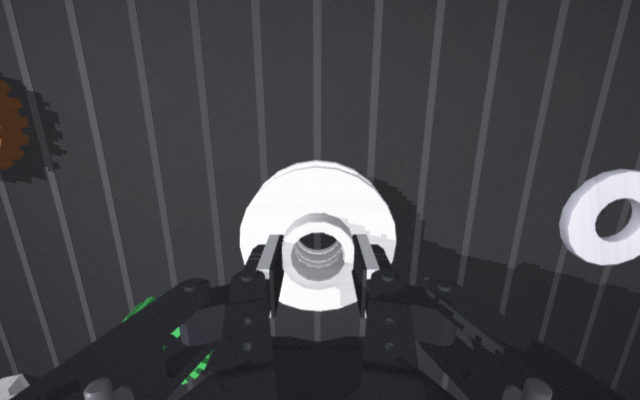

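```bash
python3 -m handwheel '[[0.025,[-0.015,0,0],[0,0,0]],[0.025,[-0.035,0,0],[0,0,0]],[0.025,[-0.04,0,0],[0,0,0]],[0.025,[-0.02,0.01,0.02],[0,0,0]],[0.025,[0,0.018,0.035],[0,0,0]],[0.025,[0,0.018,0.035],[0,0,0]],[0.025,[0,0.018,0.035],[0,0,0]],[0.025,[0,0.018,0.035],[0,0,0]],[0.025,[0,0.018,0.035],[0,0,0]],[0.025,[0,0.0095,0.0145],[0,0,0]]]'
python3 -m handwheel '[[0.025,[0,0,0],[0,0,0]],[0.025,[0,0,0],[0,0,0]],[0.025,[0,0,0],[0,0,0]]]'
python3 w.py w13; python3 - <<'E'
import cv2
im=cv2.imread('pics/w13.png')[140:320,230:410]; cv2.imwrite('pics/w13c.png',cv2.resize(im,None,fx=3.3,fy=3.3,interpolation=2))
E
```

```text
t: 17.6
tool_pos: [0.6429, 0.2011, 0.1328]
tool_rot: [0.0, 1.57, 0.001]
contact_force: [-0.5, -0.5, -3.1]
opening: 0.0347
t: 17.85
tool_pos: [0.6387, 0.1992, 0.1327]
tool_rot: [-0.001, 1.573, -0.001]
contact_force: [-0.4, -0.5, -3.4]
opening: 0.0346
17.85 [0.6387 0.1992 0.1327] [-1.000e-03  1.573e+00 -1.000e-03] [-0.4 -0.5 -3.4] 0.0346
```

View pics/w13c.png

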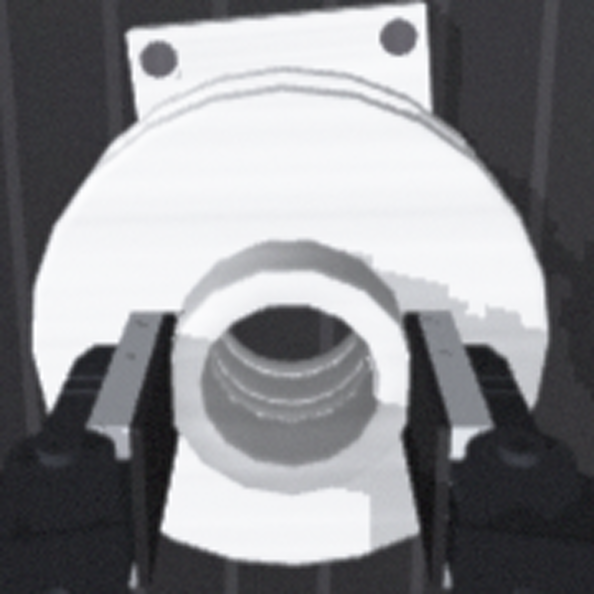

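```bash
python3 -m handwheel '[[0.025,[0.015,0,0.0015],[0,0,0]],[0.025,[0.015,0,0],[0,0,0]],[0.025,[0.008,0,0],[0,0,0]],[0.025,[0,0,0],[0,0,0]],[0.025,[0,0,0],[0,0,0]]]'
python3 w.py w14; python3 - <<'E'
import cv2
im=cv2.imread('pics/w14.png')[140:320,230:410]; cv2.imwrite('pics/w14c.png',cv2.resize(im,None,fx=3.3,fy=3.3,interpolation=2))
E
```

```text
t: 18.32
tool_pos: [0.6401, 0.1992, 0.0937]
tool_rot: [-0.0, 1.574, -0.001]
contact_force: [0.2, -0.4, -3.5]
opening: 0.0348
18.3167 [0.6401 0.1992 0.0937] [-0.000e+00  1.574e+00 -1.000e-03] [ 0.2 -0.4 -3.5] 0.0348
```

View pics/w14c.png

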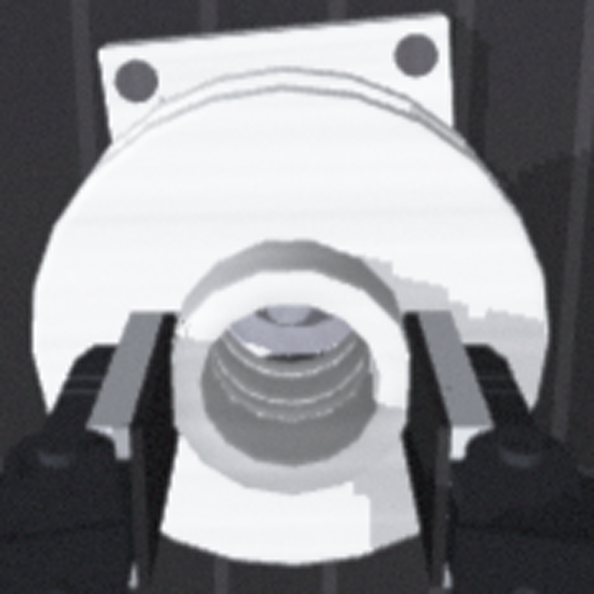

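```bash
python3 -m handwheel '[[0.025,[0.008,0,0.001],[0,0,0]],[0.025,[0.005,0,0],[0,0,0]],[0.025,[0,0,0],[0,0,0]],[0.025,[0,0,0],[0,0,0]]]'
python3 -m handwheel '[[0.025,[0.002,0,0],[0,0,0]],[0.025,[0,0,0],[0,0,0]],[0.025,[0,0,0],[0,0,0]]]'
python3 w.py w15
```

```text
t: 18.7
tool_pos: [0.6421, 0.1996, 0.0822]
tool_rot: [-0.0, 1.572, -0.0]
contact_force: [-0.2, 0.3, -3.4]
opening: 0.0347
t: 18.95
tool_pos: [0.6426, 0.1997, 0.0809]
tool_rot: [0.0, 1.571, 0.0]
contact_force: [-0.1, -0.9, -3.4]
opening: 0.0344
18.95 [0.6426 0.1997 0.0809] [0.    1.571 0.   ] [-0.1 -0.9 -3.4] 0.0344
```

View pics/w15.png

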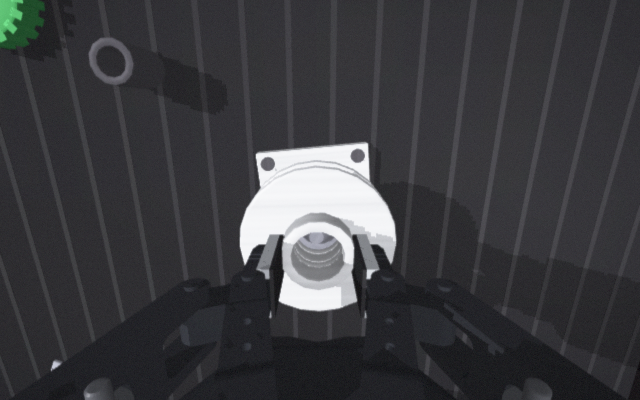

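```bash
python3 -m handwheel '[[0.025,[0.003,0,0],[0,0,0]],[0.025,[0,0,0],[0,0,0]],[0.025,[0,0,0],[0,0,0]]]'
python3 -m handwheel '[[0.025,[0.001,0,0],[0,0,0]],[0.025,[0,0,0],[0,0,0]],[0.025,[0,0,0],[0,0,0]]]'
python3 -m handwheel '[[0.025,[0.001,0,0],[0,0,0]],[0.025,[0,0,0],[0,0,0]],[0.025,[0,0,0],[0,0,0]]]'
python3 -m handwheel '[[0.025,[0.001,0,0],[0,0,0]],[0.025,[0,0,0],[0,0,0]],[0.025,[0,0,0],[0,0,0]]]'
```

```text
t: 19.25
tool_pos: [0.6422, 0.1996, 0.0774]
tool_rot: [-0.0, 1.571, -0.0]
contact_force: [0.3, 0.1, -3.0]
opening: 0.0347
t: 19.5
tool_pos: [0.6425, 0.1996, 0.0768]
tool_rot: [-0.0, 1.571, -0.0]
contact_force: [-0.6, 0.6, -2.7]
opening: 0.0346
t: 19.75
tool_pos: [0.6427, 0.1997, 0.076]
tool_rot: [0.0, 1.57, 0.0]
contact_force: [-0.3, -0.3, -2.6]
opening: 0.0344
t: 20.0
tool_pos: [0.6429, 0.1997, 0.076]
tool_rot: [0.0, 1.57, 0.0]
contact_force: [-3.5, -0.7, 4.5]
opening: 0.0347
```

```bash
python3 -m handwheel '[[0.085,[0,0,0],[0,0,0]],[0.085,[0,0,0],[0,0,0]],[0.085,[0,0,0],[0,0,0]],[0.085,[0,0,0],[0,0,0]],[0.085,[-0.03,0,0],[0,0,0]],[0.085,[-0.04,0,0],[0,0,0]],[0.085,[-0.024,0.008,-0.03],[0,0,0]],[0.085,[0,0.01,-0.04],[0,0,0]],[0.085,[0,0.01,-0.04],[0,0,0]],[0.085,[0,0.01,-0.04],[0,0,0]]]'
python3 w.py w16
python3 -m handwheel '[[0.085,[0,0.01,-0.04],[0,0,0]],[0.085,[0,0.014,-0.03],[0,0,0]],[0.085,[0,0,0],[0,0,0]],[0.085,[0,0,0],[0,0,0]]]'
python3 w.py w17 collar
```

```text
t: 20.83
tool_pos: [0.4915, 0.2379, 0.1696]
tool_rot: [0.001, 1.569, -0.0]
contact_force: [-0.0, 0.0, 0.0]
opening: 0.0851
20.8333 [0.4915 0.2379 0.1696] [ 1.000e-03  1.569e+00 -0.000e+00] [-0.  0.  0.] 0.0851
t: 21.22
tool_pos: [0.4215, 0.2622, 0.1688]
tool_rot: [-0.002, 1.57, 0.002]
contact_force: [-0.1, 0.2, 0.2]
opening: 0.0851
21.2167 [0.4215 0.2622 0.1688] [-0.002  1.57   0.002] [-0.1  0.2  0.2] 0.0851
collar 0.73 [317.1 178.2] [318. 178.  53.  54.] [0.4218 0.2616] 2358 2491
collar 0.47 [152.9 286.6] [153. 289.  37.  35.] [0.5512 0.0721] 640 1995
```

View pics/w17.png

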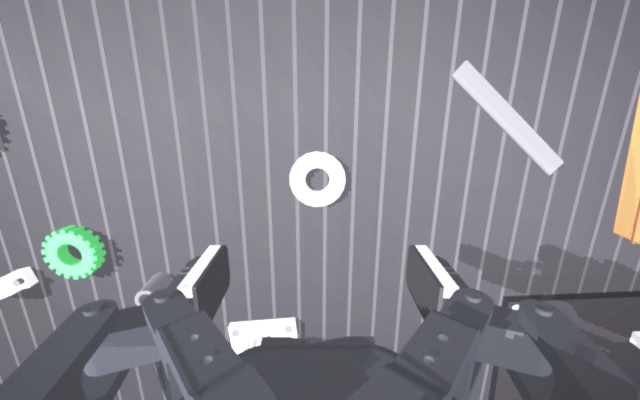

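```bash
python3 -m handwheel '[[0.085,[0.04,0,0],[0,0,0]],[0.085,[0.04,0,0],[0,0,0]],[0.085,[0.04,0,0],[0,0,0]],[0.067,[0.03,0,0],[0,0,0]],[0.067,[0.011,0,0],[0,0,0]],[0.067,[0,0,0],[0,0,0]],[0.067,[0,0,0],[0,0,0]],[0.067,[0,0,0],[0,0,0]]]'
python3 w.py w18
```

```text
t: 21.98
tool_pos: [0.425, 0.2623, 0.0103]
tool_rot: [0.002, 1.567, 0.001]
contact_force: [0.7, -0.3, 0.3]
opening: 0.067
21.9833 [0.425  0.2623 0.0103] [2.000e-03 1.567e+00 1.000e-03] [ 0.7 -0.3  0.3] 0.067
```

View pics/w18.png

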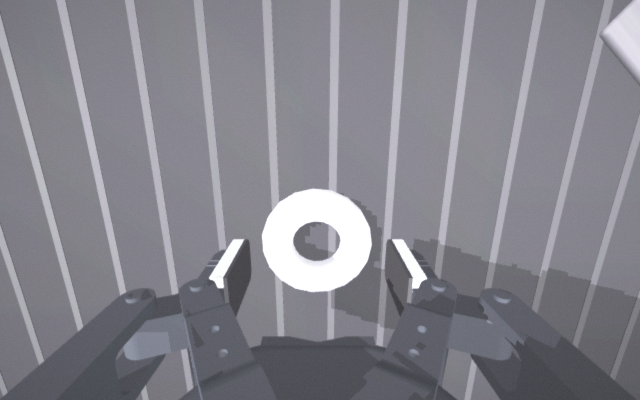

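```bash
python3 -m handwheel '[[0.067,[0.005,0,0],[0,0,0]],[0.067,[0.003,0,0],[0,0,0]],[0.067,[0,0,0],[0,0,0]],[0.067,[0,0,0],[0,0,0]]]'
python3 -m handwheel '[[0.067,[0.002,0,0],[0,0,0]],[0.067,[0,0,0],[0,0,0]],[0.067,[0,0,0],[0,0,0]]]'
python3 -m handwheel '[[0.067,[0.002,0,0],[0,0,0]],[0.067,[0,0,0],[0,0,0]],[0.067,[0,0,0],[0,0,0]]]'
```

```text
t: 22.37
tool_pos: [0.4225, 0.2617, -0.0001]
tool_rot: [-0.0, 1.571, 0.0]
contact_force: [0.5, -1.0, -0.0]
opening: 0.0668
t: 22.62
tool_pos: [0.4224, 0.2616, -0.0023]
tool_rot: [-0.0, 1.571, -0.0]
contact_force: [1.1, -0.5, 0.1]
opening: 0.067
t: 22.87
tool_pos: [0.4223, 0.2616, -0.0044]
tool_rot: [-0.0, 1.571, -0.0]
contact_force: [-0.1, 0.3, -0.0]
opening: 0.0667
```

```bash
python3 -m handwheel '[[0.064,[0.001,0,0],[0,0,0]],[0.064,[0,0,0],[0,0,0]],[0.064,[0,0,0],[0,0,0]]]'
python3 -m handwheel '[[0.064,[0.001,0,0],[0,0,0]],[0.064,[0,0,0],[0,0,0]],[0.064,[0,0,0],[0,0,0]]]'
python3 -m handwheel '[[0.064,[0.001,0,0],[0,0,0]],[0.064,[0,0,0],[0,0,0]],[0.064,[0,0,0],[0,0,0]]]'
python3 -m handwheel '[[0.064,[0.001,0,0],[0,0,0]],[0.064,[0,0,0],[0,0,0]],[0.064,[0,0,0],[0,0,0]]]'
python3 w.py w19
```

```text
t: 23.12
tool_pos: [0.4225, 0.2616, -0.0052]
tool_rot: [-0.0, 1.571, -0.0]
contact_force: [-0.1, -0.7, -0.4]
opening: 0.0639
t: 23.37
tool_pos: [0.4227, 0.2617, -0.006]
tool_rot: [0.0, 1.57, 0.0]
contact_force: [0.9, 0.4, 2.4]
opening: 0.0641
t: 23.62
tool_pos: [0.4227, 0.2617, -0.0061]
tool_rot: [-0.0, 1.571, -0.0]
contact_force: [-3.4, -1.8, 9.0]
opening: 0.0643
t: 23.87
tool_pos: [0.4228, 0.2618, -0.0061]
tool_rot: [-0.001, 1.572, -0.0]
contact_force: [-7.1, -3.3, 16.4]
opening: 0.0641
23.8667 [ 0.4228  0.2618 -0.0061] [-1.000e-03  1.572e+00 -0.000e+00] [-7.1 -3.3 16.4] 0.0641
```

View pics/w19.png

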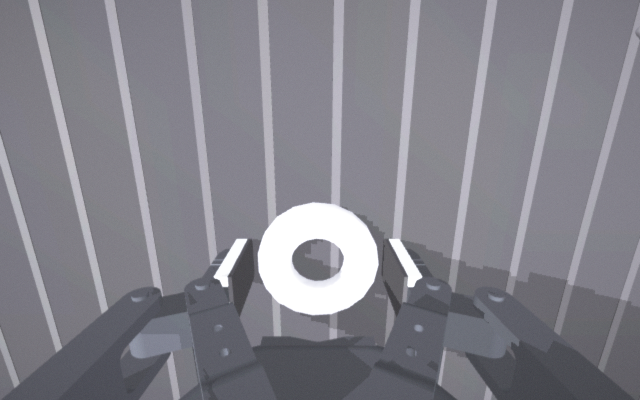

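```bash
python3 -m handwheel '[[0.064,[-0.0055,0,0],[0,0,0]],[0.064,[0,0,0],[0,0,0]],[0.05,[0,0,0],[0,0,0]],[0.05,[0,0,0],[0,0,0]],[0.05,[0,0,0],[0,0,0]],[0.05,[0,0,0],[0,0,0]],[0.05,[0,0,0],[0,0,0]]]' 40
python3 w.py w20
python3 -m handwheel '[[0.05,[-0.01,0,0],[0,0,0]],[0.05,[-0.02,0,0],[0,0,0]],[0.05,[-0.03,0,0],[0,0,0]],[0.05,[0,0,0],[0,0,0]]]' 40
python3 w.py w21
```

```text
t: 24.5
tool_pos: [0.4231, 0.2618, -0.0015]
tool_rot: [0.0, 1.57, 0.0]
contact_force: [-3.2, -1.6, 11.1]
opening: 0.0557
24.5 [ 0.4231  0.2618 -0.0015] [0.   1.57 0.  ] [-3.2 -1.6 11.1] 0.0557
t: 24.88
tool_pos: [0.4258, 0.2631, 0.0626]
tool_rot: [0.003, 1.563, 0.003]
contact_force: [1.2, 0.2, 0.8]
opening: 0.0554
24.8833 [0.4258 0.2631 0.0626] [0.003 1.563 0.003] [1.2 0.2 0.8] 0.0554
```

View pics/w21.png

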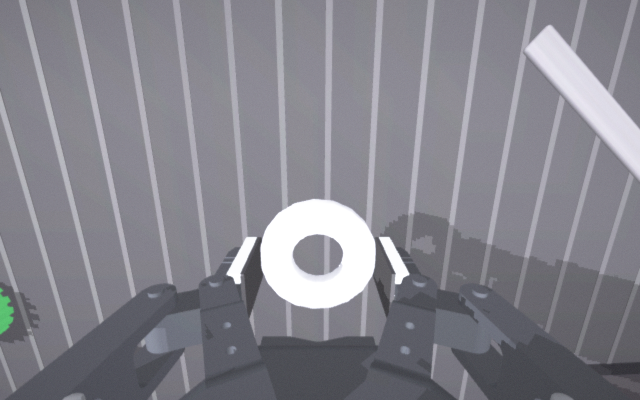

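```bash
python3 -m handwheel '[[0.05,[-0.04,0,0],[0,0,0]],[0.05,[-0.04,0,0],[0,0,0]],[0.05,[0,-0.0362,0.0199],[0,0,0]],[0.05,[0,-0.0362,0.0199],[0,0,0]],[0.05,[0,-0.0362,0.0199],[0,0,0]],[0.05,[0,-0.0362,0.0199],[0,0,0]],[0.05,[0,-0.0362,0.0199],[0,0,0]],[0.05,[0,-0.0362,0.0199],[0,0,0]],[0.05,[0,-0.0362,0.0199],[0,0,0]],[0.05,[0,-0.0362,0.0199],[0,0,0]]]' 40
python3 -m handwheel '[[0.05,[0,-0.0362,0.0199],[0,0,0]],[0.05,[0,-0.0362,0.0199],[0,0,0]],[0.05,[0,-0.0362,0.0199],[0,0,0]],[0.05,[0,-0.0362,0.0199],[0,0,0]],[0.05,[0,-0.0362,0.0199],[0,0,0]],[0.05,[0,0,0],[0,0,0]],[0.05,[0,0,0],[0,0,0]],[0.05,[0,0,0],[0,0,0]]]' 40
python3 w.py w22 short_stub
```

```text
t: 25.77
tool_pos: [0.5814, -0.0298, 0.1355]
tool_rot: [0.001, 1.573, 0.0]
contact_force: [0.2, 0.0, -0.6]
opening: 0.0556
t: 26.43
tool_pos: [0.6803, -0.2086, 0.1352]
tool_rot: [0.002, 1.574, 0.001]
contact_force: [-0.6, 0.1, -0.5]
opening: 0.0557
26.4333 [ 0.6803 -0.2086  0.1352] [2.000e-03 1.574e+00 1.000e-03] [-0.6  0.1 -0.5] 0.0557
short_stub 0.6 [318.1 132. ] [319. 134. 106. 110.] [ 0.6316 -0.2081] 8437 8583
```

View pics/w22.png

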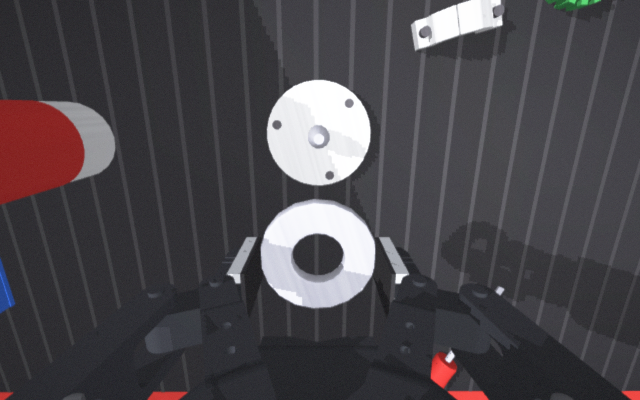

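```bash
python3 -m handwheel '[[0.05,[0,0,-0.03],[0,0,0]],[0.05,[0.025,0,-0.016],[0,0,0]],[0.05,[0.035,0,0],[0,0,0]],[0.05,[0.02,0,0],[0,0,0]],[0.05,[0,0,0],[0,0,0]],[0.05,[0,0,0],[0,0,0]],[0.05,[0,0,0],[0,0,0]]]' 40
python3 w.py w23; python3 - <<'E'
import cv2
im=cv2.imread('pics/w23.png')[140:320,230:410]; cv2.imwrite('pics/w23c.png',cv2.resize(im,None,fx=3.3,fy=3.3,interpolation=2))
E
```

```text
t: 27.12
tool_pos: [0.6363, -0.2086, 0.0593]
tool_rot: [-0.002, 1.568, -0.0]
contact_force: [-0.2, 0.1, -0.2]
opening: 0.0558
27.1167 [ 0.6363 -0.2086  0.0593] [-0.002  1.568 -0.   ] [-0.2  0.1 -0.2] 0.0558
```

View pics/w23c.png

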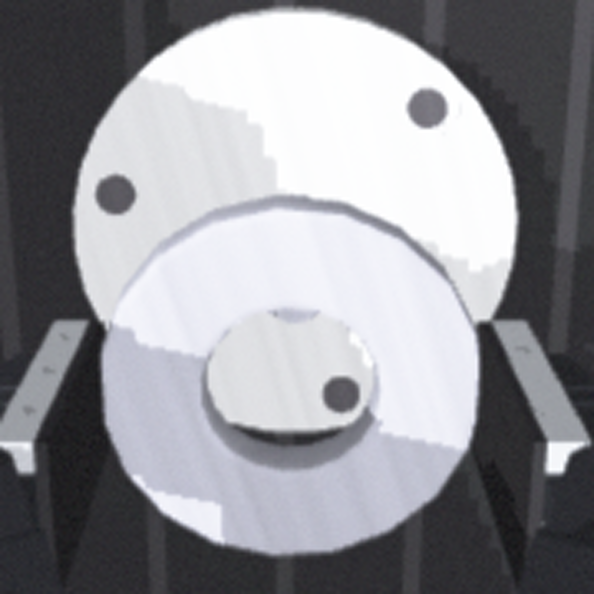

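```bash
python3 -m handwheel '[[0.05,[0.012,0.0008,0],[0,0,0]],[0.05,[0.012,0,0],[0,0,0]],[0.05,[0.01,0,0],[0,0,0]],[0.05,[0,0,0],[0,0,0]],[0.05,[0,0,0],[0,0,0]]]' 40
python3 w.py w24
```

```text
t: 27.58
tool_pos: [0.634, -0.2077, 0.0214]
tool_rot: [0.001, 1.574, 0.001]
contact_force: [-0.0, -0.1, -0.3]
opening: 0.0558
27.5833 [ 0.634  -0.2077  0.0214] [1.000e-03 1.574e+00 1.000e-03] [-0.  -0.1 -0.3] 0.0558
```

View pics/w24.png

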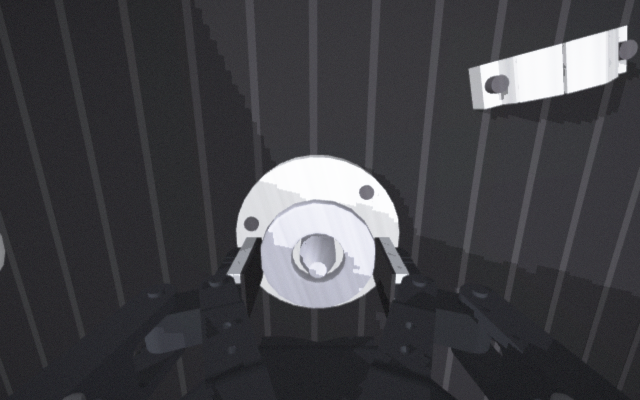

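Post is through the bore, well centred (318,255). Lower to the seat.

```bash
python3 -m handwheel '[[0.05,[0.006,0,0],[0,0,0]],[0.05,[0.004,0,0],[0,0,0]],[0.05,[0,0,0],[0,0,0]],[0.05,[0,0,0],[0,0,0]]]'
python3 -m handwheel '[[0.05,[0.001,0,0],[0,0,0]],[0.05,[0,0,0],[0,0,0]],[0.05,[0,0,0],[0,0,0]]]'
python3 -m handwheel '[[0.05,[0.001,0,0],[0,0,0]],[0.05,[0,0,0],[0,0,0]],[0.05,[0,0,0],[0,0,0]]]'
python3 -m handwheel '[[0.05,[0.001,0,0],[0,0,0]],[0.05,[0,0,0],[0,0,0]],[0.05,[0,0,0],[0,0,0]]]'
```

```text
t: 27.97
tool_pos: [0.635, -0.2081, 0.0129]
tool_rot: [0.0, 1.571, 0.0]
contact_force: [0.4, -0.1, -0.1]
opening: 0.0553
t: 28.22
tool_pos: [0.6353, -0.2082, 0.0125]
tool_rot: [-0.0, 1.57, -0.0]
contact_force: [0.8, 0.8, -1.7]
opening: 0.0554
t: 28.47
tool_pos: [0.6352, -0.2081, 0.0113]
tool_rot: [0.0, 1.571, 0.0]
contact_force: [0.4, 0.2, -1.0]
opening: 0.0554
t: 28.72
tool_pos: [0.6352, -0.2081, 0.0102]
tool_rot: [0.0, 1.571, 0.0]
contact_force: [-0.8, 0.4, -1.3]
opening: 0.0555
```

```bash
python3 -m handwheel '[[0.05,[0.001,0,0],[0,0,0]],[0.05,[0,0,0],[0,0,0]],[0.05,[0,0,0],[0,0,0]]]'
python3 -m handwheel '[[0.05,[0.001,0,0],[0,0,0]],[0.05,[0,0,0],[0,0,0]],[0.05,[0,0,0],[0,0,0]]]'
python3 -m handwheel '[[0.05,[0.001,0,0],[0,0,0]],[0.05,[0,0,0],[0,0,0]],[0.05,[0,0,0],[0,0,0]]]'
```

```text
t: 28.97
tool_pos: [0.6351, -0.2081, 0.0092]
tool_rot: [0.0, 1.571, 0.0]
contact_force: [-0.4, 0.1, -1.1]
opening: 0.0556
t: 29.22
tool_pos: [0.6354, -0.2082, 0.0088]
tool_rot: [-0.0, 1.57, -0.0]
contact_force: [-0.8, -1.2, 2.0]
opening: 0.0554
t: 29.47
tool_pos: [0.6356, -0.2083, 0.0087]
tool_rot: [-0.0, 1.57, 0.0]
contact_force: [-2.4, 0.9, 7.2]
opening: 0.0558
```

```bash
python3 -m handwheel '[[0.085,[0,0,0],[0,0,0]],[0.085,[0,0,0],[0,0,0]],[0.085,[0,0,0],[0,0,0]],[0.085,[0,0,0],[0,0,0]],[0.085,[-0.03,0,0],[0,0,0]],[0.085,[-0.04,0,0],[0,0,0]],[0.085,[-0.04,0,0],[0,0,0]],[0.085,[-0.04,0,0],[0,0,0]],[0.085,[-0.01,-0.01,-0.033],[0,0,0]],[0.085,[0,-0.012,-0.038],[0,0,0]]]'
python3 -m handwheel '[[0.085,[0,-0.012,-0.038],[0,0,0]],[0.085,[0,-0.012,-0.038],[0,0,0]],[0.085,[0,-0.012,-0.038],[0,0,0]],[0.085,[0,-0.006,-0.023],[0,0,0]],[0.085,[0,0,0],[0,0,0]],[0.085,[0,0,0],[0,0,0]]]'
python3 w.py w25 large_sprocket
```

```text
t: 30.3
tool_pos: [0.5677, -0.2314, 0.1739]
tool_rot: [-0.007, 1.561, -0.002]
contact_force: [-0.5, -1.3, 1.1]
opening: 0.0849
t: 30.8
tool_pos: [0.4265, -0.2725, 0.1673]
tool_rot: [0.002, 1.57, -0.002]
contact_force: [0.6, 0.0, 0.1]
opening: 0.0854
30.8 [ 0.4265 -0.2725  0.1673] [ 0.002  1.57  -0.002] [0.6 0.  0.1] 0.0854
large_sprocket 0.64 [318.  177.7] [321. 180. 113. 107.] [ 0.427  -0.2723] 9250 8543
large_sprocket 0.37 [486.4 279.6] [485. 281.  44.  36.] [ 0.5465 -0.0811] 855 6721
```

View pics/w25.png

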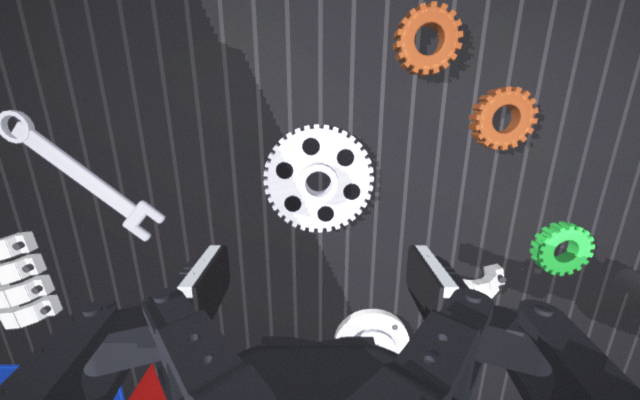

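```bash
python3 -m handwheel '[[0.085,[0.04,0,0],[0,0,0]],[0.085,[0.04,0,0],[0,0,0]],[0.085,[0.04,0,0],[0,0,0]],[0.085,[0.028,0,0],[0,0,0]],[0.085,[0.008,0,0],[0,0,0]],[0.085,[0,0,0],[0,0,0]],[0.085,[0,0,0],[0,0,0]],[0.05,[0,0,0],[0,0,0]],[0.05,[0,0,0],[0,0,0]],[0.05,[0,0,0],[0,0,0]]]' 60
python3 -m handwheel '[[0.025,[0,0,0],[0,0,0]],[0.025,[0,0,0],[0,0,0]],[0.025,[0,0,0],[0,0,0]],[0.025,[0,0,0],[0,0,0]]]' 60
python3 w.py w26
```

```text
t: 31.73
tool_pos: [0.4287, -0.2733, 0.0136]
tool_rot: [-0.002, 1.568, -0.002]
contact_force: [-0.8, -0.3, 0.1]
opening: 0.0516
t: 32.07
tool_pos: [0.4283, -0.2728, 0.0134]
tool_rot: [-0.0, 1.569, -0.001]
contact_force: [-0.8, 2.2, 6.7]
opening: 0.0367
32.0667 [ 0.4283 -0.2728  0.0134] [-0.000e+00  1.569e+00 -1.000e-03] [-0.8  2.2  6.7] 0.0367
```

View pics/w26.png

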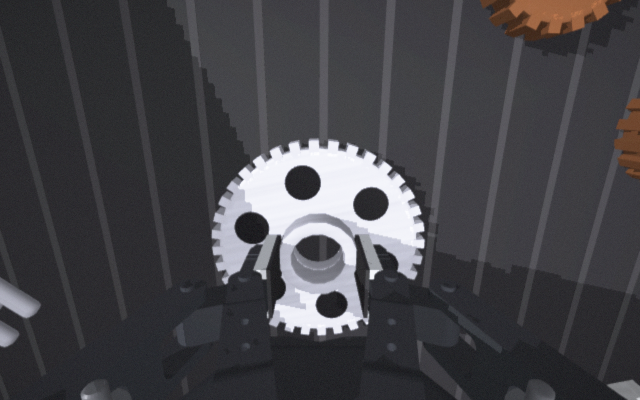

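```bash
python3 -m handwheel '[[0.025,[-0.015,0,0],[0,0,0]],[0.025,[-0.035,0,0],[0,0,0]],[0.025,[-0.04,0,0],[0,0,0]],[0.025,[-0.01,0.008,0.02],[0,0,0]],[0.025,[0,0.012,0.037],[0,0,0]],[0.025,[0,0.012,0.037],[0,0,0]],[0.025,[0,0.012,0.037],[0,0,0]],[0.025,[0,0.012,0.037],[0,0,0]],[0.025,[0,0.0085,0.037],[0,0,0]],[0.025,[0,0,0],[0,0,0]]]'
python3 -m handwheel '[[0.025,[0,0,0],[0,0,0]],[0.025,[0,0,0],[0,0,0]]]'
python3 w.py w27; python3 - <<'E'
import cv2
im=cv2.imread('pics/w27.png')[140:320,230:410]; cv2.imwrite('pics/w27c.png',cv2.resize(im,None,fx=3.3,fy=3.3,interpolation=2))
E
```

```text
t: 32.95
tool_pos: [0.6368, -0.2051, 0.1095]
tool_rot: [-0.001, 1.569, 0.004]
contact_force: [-1.2, -0.9, -4.1]
opening: 0.0367
t: 33.12
tool_pos: [0.6311, -0.2072, 0.1097]
tool_rot: [0.001, 1.574, 0.001]
contact_force: [-0.2, -0.6, -5.5]
opening: 0.0369
33.1167 [ 0.6311 -0.2072  0.1097] [1.000e-03 1.574e+00 1.000e-03] [-0.2 -0.6 -5.5] 0.0369
```

View pics/w27c.png

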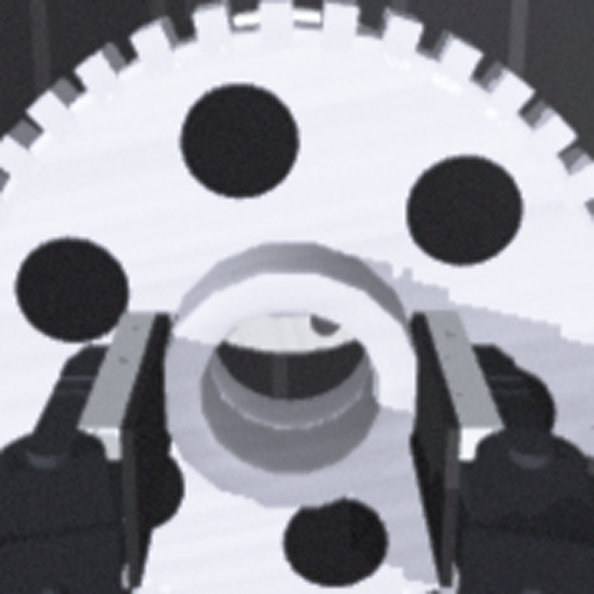

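```bash
python3 -m handwheel '[[0.025,[0.02,0,0.0005],[0,0,0]],[0.025,[0.018,0,0],[0,0,0]],[0.025,[0.008,0,0],[0,0,0]],[0.025,[0,0,0],[0,0,0]],[0.025,[0,0,0],[0,0,0]],[0.025,[0,0,0],[0,0,0]]]'
python3 w.py w28; python3 - <<'E'
import cv2
im=cv2.imread('pics/w28.png')[140:320,230:410]; cv2.imwrite('pics/w28c.png',cv2.resize(im,None,fx=3.3,fy=3.3,interpolation=2))
E
```

```text
t: 33.67
tool_pos: [0.6331, -0.2083, 0.0667]
tool_rot: [-0.0, 1.569, -0.001]
contact_force: [-0.4, 0.1, -4.1]
opening: 0.037
33.6667 [ 0.6331 -0.2083  0.0667] [-0.000e+00  1.569e+00 -1.000e-03] [-0.4  0.1 -4.1] 0.037
```

View pics/w28c.png

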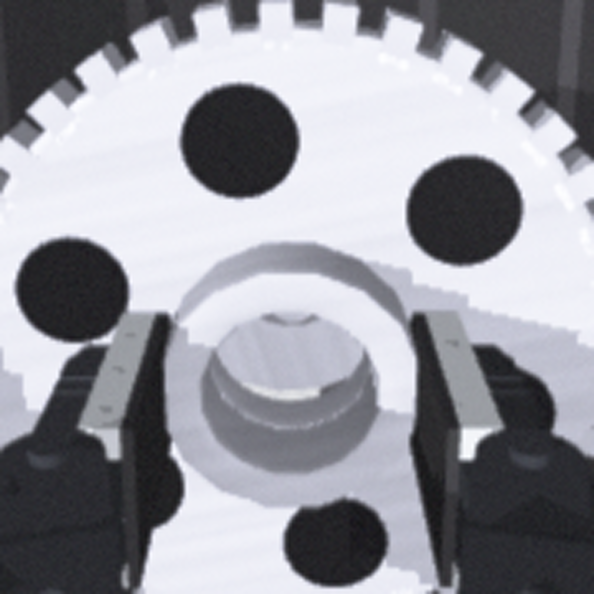

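```bash
python3 -m handwheel '[[0.025,[0.01,0,0.001],[0,0,0]],[0.025,[0.009,0,0],[0,0,0]],[0.025,[0,0,0],[0,0,0]],[0.025,[0,0,0],[0,0,0]]]'
python3 w.py w29
python3 -m handwheel '[[0.025,[0.007,0,0],[0,0,0]],[0.025,[0.004,0,0],[0,0,0]],[0.025,[0,0,0],[0,0,0]],[0.025,[0,0,0],[0,0,0]]]'
python3 -m handwheel '[[0.025,[0.002,0,0],[0,0,0]],[0.025,[0,0,0],[0,0,0]],[0.025,[0,0,0],[0,0,0]]]'
```

```text
t: 34.05
tool_pos: [0.6326, -0.2071, 0.0446]
tool_rot: [0.001, 1.574, 0.001]
contact_force: [0.1, 0.1, -5.0]
opening: 0.037
34.05 [ 0.6326 -0.2071  0.0446] [1.000e-03 1.574e+00 1.000e-03] [ 0.1  0.1 -5. ] 0.037
t: 34.43
tool_pos: [0.6332, -0.2074, 0.0345]
tool_rot: [0.0, 1.572, 0.0]
contact_force: [0.2, 0.3, -4.2]
opening: 0.0367
t: 34.68
tool_pos: [0.6337, -0.2077, 0.0334]
tool_rot: [0.0, 1.571, -0.0]
contact_force: [1.1, -0.5, -4.8]
opening: 0.0363
```

View pics/w29.png

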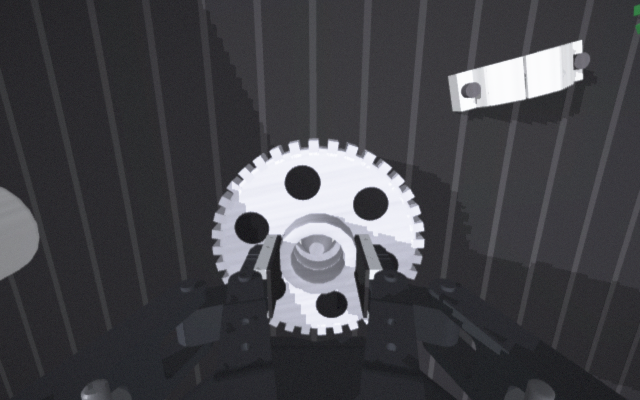

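```bash
python3 -m handwheel '[[0.025,[0.001,0,0],[0,0,0]],[0.025,[0,0,0],[0,0,0]],[0.025,[0,0,0],[0,0,0]]]'
python3 -m handwheel '[[0.025,[0.001,0,0],[0,0,0]],[0.025,[0,0,0],[0,0,0]],[0.025,[0,0,0],[0,0,0]]]'
python3 -m handwheel '[[0.025,[0.001,0,0],[0,0,0]],[0.025,[0,0,0],[0,0,0]],[0.025,[0,0,0],[0,0,0]]]'
```

```text
t: 34.93
tool_pos: [0.6337, -0.2076, 0.0323]
tool_rot: [-0.0, 1.571, 0.0]
contact_force: [-0.0, -0.4, -5.4]
opening: 0.0372
t: 35.18
tool_pos: [0.6339, -0.2078, 0.0316]
tool_rot: [-0.0, 1.57, -0.0]
contact_force: [-0.1, -0.3, -4.3]
opening: 0.0371
t: 35.43
tool_pos: [0.6339, -0.2078, 0.0315]
tool_rot: [-0.0, 1.571, -0.0]
contact_force: [-4.2, 1.8, 3.8]
opening: 0.0369
```

Seated at the predicted height (0.0314). Release, rise, back off and check.

```bash
python3 -m handwheel '[[0.085,[0,0,0],[0,0,0]],[0.085,[0,0,0],[0,0,0]],[0.085,[0,0,0],[0,0,0]],[0.085,[0,0,0],[0,0,0]],[0.085,[-0.03,0,0],[0,0,0]],[0.085,[-0.04,0,0],[0,0,0]],[0.085,[-0.04,0,0],[0,0,0]],[0.085,[-0.04,0,0],[0,0,0]],[0.085,[0,0.03,0],[0,0,0]],[0.085,[0,0.04,0],[0,0,0]]]'
python3 -m handwheel '[[0.085,[0,0.04,0],[0,0,0]],[0.085,[0,0.04,0],[0,0,0]],[0.085,[0,0.04,0],[0,0,0]],[0.085,[0,0.02,0],[0,0,0]],[0.085,[0,0,0],[0,0,0]],[0.085,[0,0,0],[0,0,0]]]'
python3 w.py w30
python3 -m handwheel '[[0.085,[0,0,-0.04],[0,0,0]],[0.085,[0,0,-0.04],[0,0,0]],[0.085,[0,0,-0.04],[0,0,0]],[0.085,[0,0,-0.04],[0,0,0]],[0.085,[0,0,-0.04],[0,0,0]],[0.085,[0,0,0],[0,0,0]],[0.085,[0,0,0],[0,0,0]]]'
python3 - <<'E'
from h import *
im=ctrl.get_image("scene");a=cv2.resize(im[130:390,180:430,::-1],None,fx=2.2,fy=2.2,interpolation=2)
cv2.imwrite("pics/f_scene.png",a)
im=ctrl.get_image("top");cv2.imwrite("pics/f_top.png",im[:,:,::-1])
E
```

```text
t: 36.27
tool_pos: [0.6363, -0.1403, 0.1858]
tool_rot: [0.0, 1.561, -0.006]
contact_force: [0.4, 0.4, -0.7]
opening: 0.0848
t: 36.77
tool_pos: [0.6338, 0.0033, 0.1804]
tool_rot: [-0.002, 1.57, 0.001]
contact_force: [0.7, -1.2, -0.3]
opening: 0.085
36.7667 [0.6338 0.0033 0.1804] [-2.00e-03  1.57e+00  1.00e-03] [ 0.7 -1.2 -0.3] 0.085
t: 37.4
tool_pos: [0.4322, 0.0013, 0.1801]
tool_rot: [0.002, 1.569, -0.002]
contact_force: [0.4, 0.4, 0.2]
opening: 0.0851
```

View pics/w30.png

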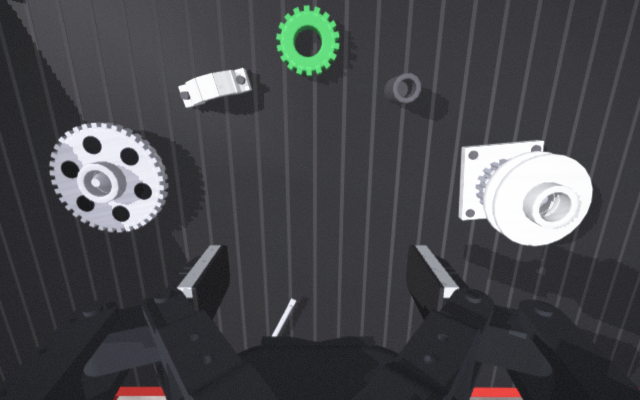

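View pics/f_scene.png

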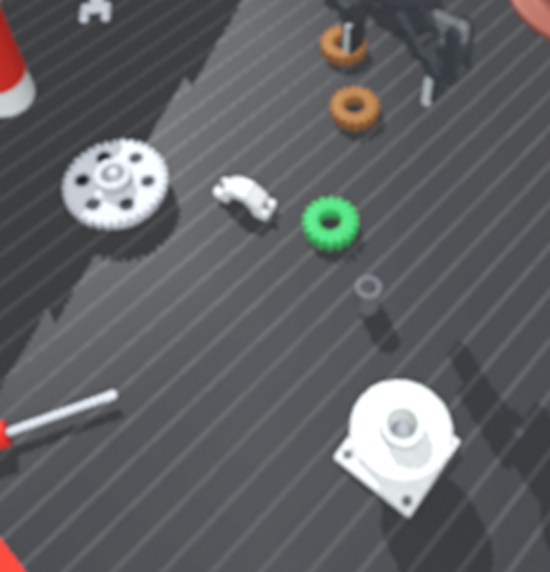

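View pics/f_top.png

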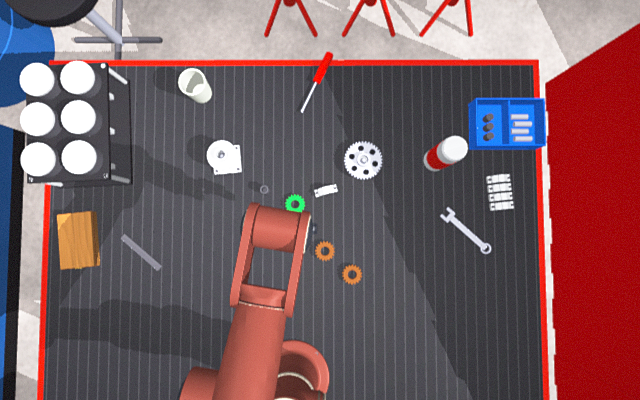

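```bash
python3 -c "
from station import ctrl
print(ctrl.finish_job(), ctrl.get_obs()['t'])"
```

```text
the job is handed in; nothing more can be done
the job is handed in; nothing more can be done
```

The job is handed in, after about 38 s of the 128 s allowed. The tall stub carries the small (steel) sprocket, then the sleeve, then the pulley. The short stub carries the collar, then the large sprocket.

**Seating:** I lowered each part over its post in the grip. I let go only once the force reading showed it resting, within about 1 mm of the height worked out for a fully seated part. The highest force I read was about 22 N, while closing on the sleeve. I read forces only between moves.

**Last look:** The final pictures show both stacks upright and flat with hubs up. The socket, rod cap, spray can and coloured look-alikes stand where they were, and the arm is clear.

**Disagreements:** The scene and top cameras differed by up to about 5 mm in position, so I lined each part up with the wrist camera instead. No check failed.

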